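Scrape the chocolate chips into the catch tray

ROBOT

A 6-joint arm with a two-finger parallel gripper is mounted at the origin on the work surface; the furniture and walls round the work are solid. World frame = base frame: x ahead of the robot, y to its left, z up, the work surface at z = 0. Lengths are in mm, angles in rad, forces in N, time in s.
With the tool pointing down it reaches from about 250 to 725 mm from the base axis. Payload 4 kg.
Tool frame: the origin (TCP) lies midway between the tips of the shut fingers; the grasp point (between the pads) lies manip.pinch_z behind it (manip.pinch_z is the distance from the TCP to the grasp point, in mm); y points along the fingers, z is the direction in which the jaws open and shut, and the axes are right-handed (so a half turn about y gives the same grasp; the last joint's range is limited). The gripper opens to 85 mm and grips with 20 to 120 N. Pads are 22 mm wide; open, the fingers measure 114 mm over their backs; the gripper's body (76 mm by 85 mm) begins 54 mm behind the grasp point. The pads swing forward as they close: fully open they stand 13 mm farther back than shut.
Start: joints at [-1.301, 0.241, 0.005, 1.335, 0, 1.571], TCP at [133.267, -481.912, 231.306] pointing down, gripper open.
Joint ranges: [-2.72, 2.72], [-1.05, 1.87], [-1.09, 1.28], [-1.99, 2.15], [-1.42, 1.44], [-3.14, 3.14]. Speed limits (rad/s): [2.79, 2.79, 3.14, 3.14, 3.14, 3.14].

INTERFACE

Orientations are given as a unit quaternion [w, x, y, z].
In Python, from station import manip gives the robot as it stands. The module is installed in compiled form; this text tells all that it offers.
- The arm moves only by the tool servo_tool, never from a script. Its argument "plan" is a list of rows, each a list of 4 numbers: the shift along the tool's x, y, z in cm, then the turn about the tool's y in rad. A call has 1 to 10 rows; each row is the pose to reach, as a shift and turn from the pose commanded when the call began, along the tool's axes at that moment; what a row does not reach only later rows make up. A row lasts 1/8 s, in which the tool goes at most 62.5 mm and 10.7 degrees, less where a joint would pass 70% of its speed; a pose out of reach is approached as far as the arm can. A call with a gripper value outside its range is refused whole. "hand" is the gripper command: -1 is shut, 1 is fully open, values between are in proportion, set as the call begins (left out, the last holds). The fingers move at their own pace and stop on an object; the grip force is fixed at half the most. Time passes only in rows, so rows that repeat a pose let the fingers close. It gives the time, the measured TCP pose, the force and the opening at its end, in the units of the state.
- manip.observe(): the state, without advancing time (a new reading comes with each control period).
- manip.camera(name): name is "scene" or "top" or "wrist"; returns a dict with "pixels" (480x640x3 uint8, red, green, blue), "camera_matrix" (3x3 intrinsics, pixels), "R" (3x3) and "t" (3): a world point X has camera coordinates R X + t; the wrist camera has in their place "tool_from_camera" (4x4, takes a point from camera to tool coordinates, whose origin is the TCP and whose axes are the tool frame's). Camera axes: x right, y down, z forward; pixel columns grow to the right and rows downward; lengths in mm; the calibration is good to about 2 mm. A picture is of the moment at which its call begins: read the wrist's pose just before it. There is no depth.
- manip.job_done(): hands the job in, once; it reports no verdict.
The state is a dict: "t": time; "joint_pos": joint angles; "joint_vel": joint speeds; "joint_efforts": joint torques, N m; "tcp_pos": TCP position; "eef_rot": TCP orientation; "wrist_force": force on the tool from outside, world axes, zero at the start; "ft_torque": the same for the moment, N m; "grip_width": finger opening in mm.
Only numpy, scipy, OpenCV 4.12 (cv2) and the standard library are available. Lean on these libraries where they do the work, as an engineer would, in place of code of your own. Each camera call takes 0.05 s, during which the arm holds its last target.

TASK

Lift the good biscuits off the chopping board and lay them flat on the plate, and fold the catch tray's cover up until it stands upright as a backstop, then, with the scraper block and never with the fingers, scrape all the chocolate chips off the chopping board into the tray. When they are all in, stand the scraper back upright in the middle of its rubber mat, lengthways, and fold the cover fully shut. Leave the timer, shaker and cup alone.

Things in the scene. Friction and masses are not known exactly. Their poses are not given: they have to be found in the camera images.
- station: Fixed chopping station; origin under the middle of its board, on the worktable, z up. Light wooden board, top 70 mm up; clear area x -100..100, y -125..125 mm. Wooden lips 12 mm wide, 14 mm high stand round it on both x sides and the +y end; the -y end is open and drops straight into a steel catch tray, whose cover hinges on the tray's outer (-y) wall.
- board_top (a point): Middle of the board's top face, 70 mm above the worktable; axes as the station's.
- tray_floor (a point): Middle of the catch tray's inner floor, at station (0, -172, 12) mm; axes as the station's. Inside, the tray spans station x -102..102 and y -219..-125 mm; its walls end 70 mm above the worktable.
- cover (a joint): Angle of the tray's cover in rad: 0 = shut, lying level on the tray; 1.571 = upright; stops at 1.95. It starts ajar, 0.7 to 1.1. The hinge is stiff (about 0.16 N m), so it stays where it is left. Closed fingers turn it with a few newtons at or near the free edge if they move along its arc (up as well as outward; a level push on the edge of a low cover can jam).
- cover_hinge (a point): Middle of the cover's hinge line, at station (0, -222, 74) mm; the line runs along the station's x.
- cover_edge (a point): Middle of the cover's free edge, a red bead 9 mm thick, 90.5 mm from the hinge line; shut, it lies on the board's side of the hinge. The cover is an aluminium plate 194 mm wide and 4 mm thick. When upright, it stands up from the tray's outer wall.
- scraper_grip (a point): Centre of the wooden grip of the loose scraper block, which stands upright: a blue foot 130 mm (its x) by 44 mm (its y) by 29 mm high, a thin neck, and on top the grip bar 100 mm (x) by 22 mm (y) by 36 mm high. This point lies 92 mm above the foot's underside; total height 110 mm, 0.3 kg. Pinch the bar across y. Either long face of the foot scrapes.
- mat: Fixed black rubber mat, the scraper's place, 190 mm (x) by 100 mm (y), 3 mm thick; origin in the middle of its underside. The scraper starts standing on it, lengthways, that is its x along the mat's x.
- plate: Fixed round white plate, 160 mm across, rim 18 mm high; origin under its centre.
- plate_in (a point): Centre of the plate's flat inner floor, 5 mm above the worktable and about 98 mm across; the rim slopes up round it.
- shaker: Steel sugar shaker 71 mm across and 123 mm high, a bystander; origin under its centre.
- timer: Round white and red kitchen timer 66x66x46 mm, a bystander; origin under its centre.
- cup: Small dessert cup 70 mm across and 34 mm high, a bystander; origin under its centre.
- biscuit_a_c (a point): Centre of a loose sugared biscuit, 29 mm (its x) by 41 mm (its y) by 6 mm thick, 12 g, lying flat on the board near its +y end. One or two biscuits are present; an absent one reads None.
- biscuit_b_c (a point): Centre of a loose sugared biscuit, 29 mm (its x) by 41 mm (its y) by 6 mm thick, 12 g, lying flat on the board near its +y end. One or two biscuits are present; an absent one reads None.
- chip0_c (a point): Centre of a loose dark brown chocolate chip, about 20x16x10 mm, 12 g; it starts lying on the board. 4 to 8 chips are present; absent ones read None.
- chip1_c (a point): Centre of a loose dark brown chocolate chip, about 20x16x10 mm, 12 g; it starts lying on the board. 4 to 8 chips are present; absent ones read None.
- chip2_c (a point): Centre of a loose dark brown chocolate chip, about 20x16x10 mm, 12 g; it starts lying on the board. 4 to 8 chips are present; absent ones read None.
- chip3_c (a point): Centre of a loose dark brown chocolate chip, about 20x16x10 mm, 12 g; it starts lying on the board. 4 to 8 chips are present; absent ones read None.
- chip4_c (a point): Centre of a loose dark brown chocolate chip, about 20x16x10 mm, 12 g; it starts lying on the board. 4 to 8 chips are present; absent ones read None.
- chip5_c (a point): Centre of a loose dark brown chocolate chip, about 20x16x10 mm, 12 g; it starts lying on the board. 4 to 8 chips are present; absent ones read None.
- chip6_c (a point): Centre of a loose dark brown chocolate chip, about 20x16x10 mm, 12 g; it starts lying on the board. 4 to 8 chips are present; absent ones read None.
- chip7_c (a point): Centre of a loose dark brown chocolate chip, about 20x16x10 mm, 12 g; it starts lying on the board. 4 to 8 chips are present; absent ones read None.
There are look-alikes about, which are no part of the job. There is more than one size of the part that bears scraper_grip; the job needs the smaller. Of the things that look like the mat, the larger one is meant.

How it is judged:
By the outcome, as a careful person would: the job done as asked, in the order asked, and still so for the second after the job is handed in, with the robot touching nothing.
Of biscuit_a, biscuit_b only 1 to 2 are there at a start; the rules pass over those that are not, and their reading is None.
Of chip0, chip1, chip2, chip3, chip4, chip5, chip6, chip7 only 4 to 8 are there at a start; the rules pass over those that are not, and their reading is None.
At some moment in a run one of chip0, chip1, chip2, chip3, chip4, chip5, chip6, chip7 may be knocked a few centimetres aside while the robot is not near it.
Once in a run the grip may slacken for a moment while it holds something.
It also fails if it takes over 210 s, if anything falls off the work surface, if the arm or the gripper's body presses on something with over 40 N, if the wrist force passes 120 N, or if a joint passes its speed limit or range.

## Working session

There is one attempt and no reset: what is moved stays moved. The work goes in short steps, Python scripts to look and compute and a tool call to move; the robot and the scene stay as the last step left them, time stands still between calls to the robot, and variables do not carry over. Pictures are saved under pics/ and viewed, and the job is handed in when it is done.

Besides the shell and the picture viewer there is one more tool, called by a JSON object that holds its "name" and its "arguments", one argument or row to a line. servo_tool: Moves the arm, as the interface text tells. Its arguments: {"type":"object","properties":{"plan":{"type":"array","items":{"type":"array","items":{"type":"number"}}},"hand":{"type":"number"}},"required":["plan"]}

```bash
ls; mkdir -p pics; cat > h.py <<'E'
import numpy as np, cv2
from station import manip
from scipy.spatial.transform import Rotation as Rt
def shot(name,fn):
    s=manip.observe(); c=manip.camera(name)
    cv2.imwrite('pics/'+fn,cv2.cvtColor(c['pixels'],cv2.COLOR_RGB2BGR)); 
    return s,c
def Rq(q): return Rt.from_quat([q[1],q[2],q[3],q[0]]).as_matrix()
def camRt(s,c):
    if 'R' in c: return np.array(c['R']),np.array(c['t'])
    T=np.array(c['tool_from_camera']); W=np.eye(4); W[:3,:3]=Rq(s['eef_rot']); W[:3,3]=s['tcp_pos']
    M=np.linalg.inv(W@T); return M[:3,:3],M[:3,3]
def ray(s,c,uv,z):
    R,t=camRt(s,c); K=np.array(c['camera_matrix'])
    d=R.T@np.linalg.solve(K,[uv[0],uv[1],1.]); o=-R.T@t
    return o+d*(z-o[2])/d[2]
def proj(s,c,X):
    R,t=camRt(s,c); p=np.array(c['camera_matrix'])@(R@np.array(X,float)+t); return p[:2]/p[2]
E
python3 - <<'E'
from h import *
print(manip.observe()); print(manip.pinch_z)
for n in ['scene','top','wrist']:
    s,c=shot(n,n+'0.png')
    R,t=camRt(s,c); print(n,-R.T@t, R[2], c['camera_matrix'])
E
```

```text
pics
{'t': 0.0, 'joint_pos': array([-1.30099264e+00,  2.41420175e-01,  3.73623009e-03,  1.33520949e+00,
        4.89129454e-05,  1.57078818e+00]), 'joint_vel': array([-0.00010496,  0.00181024, -0.00065991,  0.00034429, -0.00109831,
       -0.00051614]), 'joint_efforts': array([-1.41318492e-04, -3.72316110e+01,  2.52408868e+01,  1.68390427e-02,
        1.57566969e-04, -2.79268043e-06]), 'tcp_pos': array([ 133.11737235, -481.29998362,  230.41395276]), 'eef_rot': array([ 0.09502115, -0.09518631,  0.70141865, -0.69994459]), 'wrist_force': array([ 0.27665893, -0.18667259,  0.37151601]), 'ft_torque': array([-0.02358315, -0.11017753,  0.00448869]), 'grip_width': 85.17919705871577}
18.700000000000003
scene [-340.03528504  509.75658185 1242.57606939] [ 0.56518358 -0.31644281 -0.76186053] [[464.15512197   0.         322.08754556]
 [  0.         464.15512197 239.79881722]
 [  0.           0.           1.        ]]
top [ 353.20905889   16.59046243 1214.740519  ] [ 1.57537318e-01  8.70092817e-04 -9.87512651e-01] [[437.68132874   0.         323.80233333]
 [  0.         437.68132874 234.30541546]
 [  0.           0.           1.        ]]
wrist [ 214.65641289 -461.0146862   374.96655382] [-0.31272363 -0.08409899 -0.94611378] [[355.46107832   0.         326.47892297]
 [  0.         355.46107832 243.01013364]
 [  0.           0.           1.        ]]
```

View pics/scene0.png

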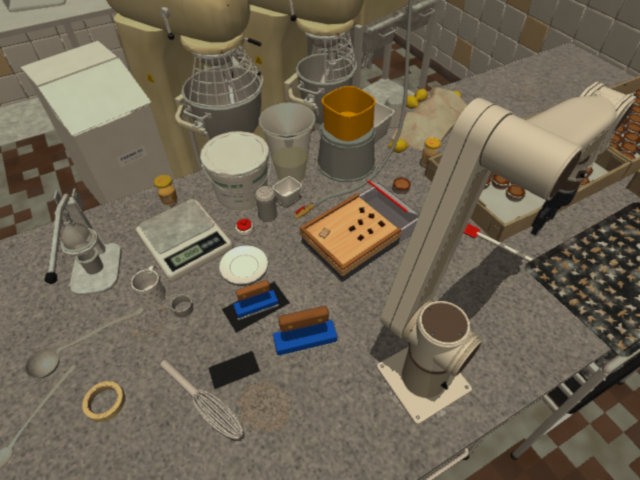

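View pics/top0.png

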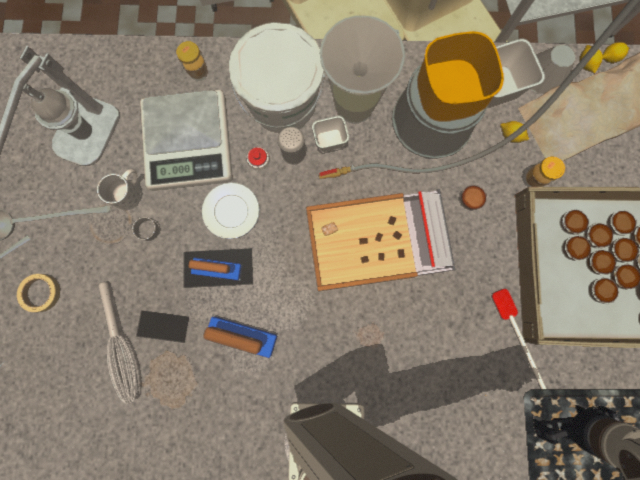

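View pics/wrist0.png

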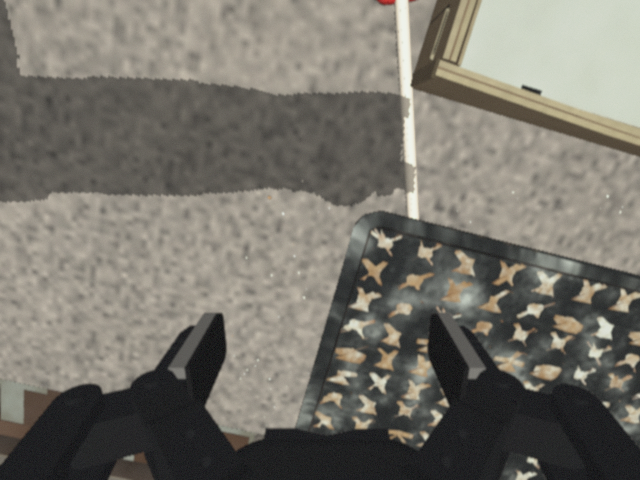

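```bash
python3 - <<'E'
import cv2
a=cv2.imread('pics/top0.png')[175:300,290:470]; cv2.imwrite('pics/t0a.png',cv2.resize(a,None,fx=4.4,fy=4.4,interpolation=cv2.INTER_CUBIC))
a=cv2.imread('pics/top0.png')[110:300,175:335]; cv2.imwrite('pics/t0b.png',cv2.resize(a,None,fx=3,fy=3,interpolation=cv2.INTER_CUBIC))
E
```

```text
(no output)
```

View pics/t0a.png

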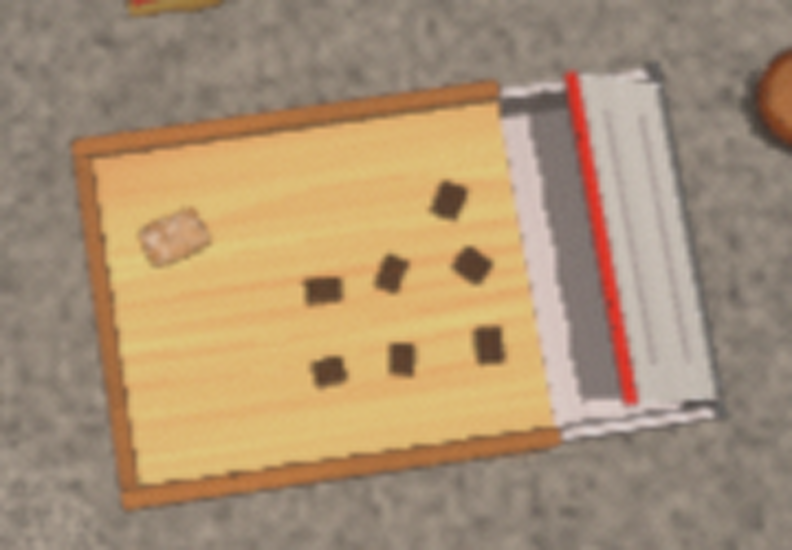

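View pics/t0b.png

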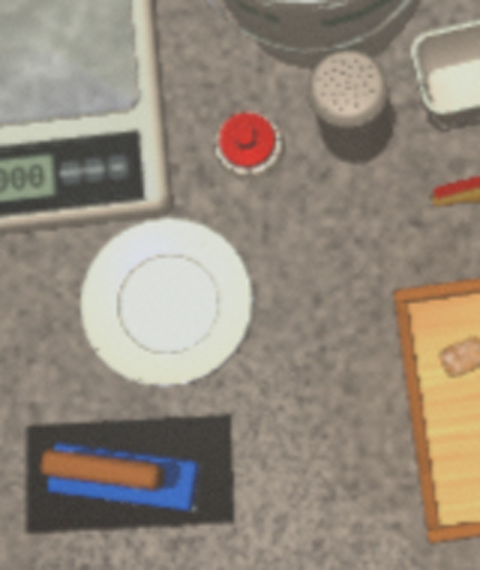

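```bash
cat > m.py <<'E'
from h import *
s=manip.observe(); c=manip.camera('top')
im=cv2.cvtColor(c['pixels'],cv2.COLOR_RGB2BGR)
P=lambda u,v,z:ray(s,c,(290+u/4.4-.4,175+v/4.4-.4),z)
A=[P(73,142,84),P(128,508,84),P(497,83,84),P(560,440,84)]
M=np.array([[112,137],[-112,137],[112,-125],[-112,-125]],float)
W=np.array(A)[:,:2]
H,_=cv2.estimateAffinePartial2D(M,W); print(H, np.hypot(H[0,0],H[1,0]), np.arctan2(H[1,0],H[0,0])); print((M@H[:,:2].T+H[:,2]-W).round(1))
hsv=cv2.cvtColor(im,cv2.COLOR_BGR2HSV)
def st(p): 
    th=np.arctan2(H[1,0],H[0,0]); R=np.array([[np.cos(th),-np.sin(th)],[np.sin(th),np.cos(th)]]); return R.T@(p[:2]-H[:,2])
# chips
big=cv2.resize(im,None,fx=4,fy=4,interpolation=cv2.INTER_CUBIC); hb=cv2.cvtColor(big,cv2.COLOR_BGR2HSV)
def blobs(mask,z,box,amin,name):
    m=np.zeros_like(mask); u0,v0,u1,v1=[4*k for k in box]; m[v0:v1,u0:u1]=mask[v0:v1,u0:u1]
    cs,_=cv2.findContours(m,cv2.RETR_EXTERNAL,cv2.CHAIN_APPROX_NONE)
    for k in cs:
        if cv2.contourArea(k)<amin: continue
        Q=np.array([ray(s,c,((q[0][0]+.5)/4-.5,(q[0][1]+.5)/4-.5),z)[:2] for q in k],np.float32)
        r=cv2.minAreaRect(Q); print(name,np.round(r[0],1),np.round(r[1],1),round(r[2],1),'st',st(np.array(r[0])).round(1))
blobs((hb[...,2]<110).astype(np.uint8),80,(315,200,412,280),60,'chip')
blobs(((hb[...,1]<115)&(hb[...,2]>120)).astype(np.uint8),76,(318,205,345,250),100,'bisc')
blobs(((hb[...,2]<60)).astype(np.uint8),3,(178,240,258,292),2000,'mat')
blobs(((hb[...,0]>100)&(hb[...,0]<125)&(hb[...,1]>150)).astype(np.uint8),32,(178,240,258,292),500,'foot')
blobs(((hb[...,0]<15)&(hb[...,1]>100)).astype(np.uint8),113,(178,240,258,292),500,'grip')
blobs(((hb[...,2]>185)&(hb[...,1]<40)).astype(np.uint8),18,(195,175,265,242),2000,'plate')
E
python3 m.py
```

```text
Traceback (most recent call last):
  File "m.py", line 8, in <module>
    H,_=cv2.estimateAffinePartial2D(M,W); print(H, np.hypot(H[0,0],H[1,0]), np.arctan2(H[1,0],H[0,0])); print((M@H[:,:2].T+H[:,2]-W).round(1))
        ~~~~~~~~~~~~~~~~~~~~~~~~~~~^^^^^
cv2.error: OpenCV(4.12.0) /io/opencv/modules/calib3d/src/ptsetreg.cpp:1108: error: (-215:Assertion failed) count >= 0 && to.checkVector(2) == count in function 'estimateAffinePartial2D'
```

```bash
sed -i 's/W=np.array(A)\[:,:2\]/W=np.array(A)[:,:2].copy()/' m.py; python3 m.py
```

```text
[[ 9.66562353e-01 -1.63025464e-01  5.19790584e+02]
 [ 1.63025464e-01  9.66562353e-01 -8.59268570e+01]] 0.9802143048345199 0.16709259535515145
[[-0.4 -0.8]
 [ 0.6  0.3]
 [ 0.9  1. ]
 [-1.1 -0.6]]
chip [471.7 -89.2] [12.9 15.4] 15.1 st [-48.    4.8]
chip [ 479.6 -132.5] [11.1 15.7] 90.0 st [-47.3 -39.3]
chip [ 488.8 -183.8] [18.5 13.2] 5.4 st [-46.9 -91.4]
chip [520.  -85.7] [11.7 17.8] 6.0 st [0.2 0.2]
chip [ 530.8 -126.1] [11.1 18.3] 69.7 st [  4.2 -41.5]
chip [ 536.6 -174.3] [17.1 14.7] 53.4 st [  1.9 -89.9]
chip [ 575.7 -161. ] [14.1 19.3] 69.7 st [ 42.6 -83.3]
bisc [532.5  25.9] [12.  15.8] 1.1 st [ 31.2 108.2]
bisc [544.7 -26.6] [ 5.5 21. ] 15.3 st [34.5 54.4]
bisc [551.3   5.2] [24.5 38.3] 30.5 st [46.3 84.6]
foot [442.  309.4] [128.8  41.5] 84.1 st [-11.  402.7]
grip [443.1 308. ] [100.8  20.6] 84.1 st [-10.2 401.2]
plate [608.2 281.2] [157.4 158.2] 87.4 st [148.2 347.3]
```

```bash
cat >> h.py <<'E'
def go(p,jaw=None):
    """rows needed: p world TCP mm, jaw angle deg (mod 180)"""
    s=manip.observe(); R=Rq(s['eef_rot']); d=np.array(p,float)-s['tcp_pos']
    sh=R.T@d/10; j0=np.degrees(np.arctan2(R[1,2],R[0,2])); tr=0
    if jaw is not None:
        dj=(jaw-j0+90)%180-90; tr=np.radians(dj)*np.sign(R[2,1])
    print('shift cm',sh.round(2),'turn',round(tr,3),'jaw now',round(j0,1),'alt turn',round(tr-np.sign(tr)*np.pi,3),'tilt',R[2].round(3),'|d|',np.linalg.norm(d).round(1))
    print('tcp',s['tcp_pos'].round(1),'j1,j6',s['joint_pos'][[0,5]].round(2),'w',round(s['grip_width'],1),'F',s['wrist_force'].round(1),'t',round(s['t'],2))
E
python3 - <<'E'
from h import *
go([551.3,5.2,200],30.5)
s=manip.observe(); print(Rq(s['eef_rot']))
c=manip.camera('top'); 
B=[ray(s,c,(175+u/3-.3,110+v/3-.3),3)[:2] for u,v in [(27,427),(231,416),(233,522),(28,532)]]
print(np.round(B,1),cv2.minAreaRect(np.array(B,np.float32)))
E
```

```text
shift cm [-53.27   3.12 -35.77] turn 1.308 jaw now -74.5 alt turn -1.833 tilt [-0.    -1.    -0.001] |d| 642.5
tcp [ 133.2 -481.6  230.9] j1,j6 [-1.3   1.57] w 85.0 F [ 0.7  0.3 -0.7] t 0.25
[[-9.63822815e-01 -2.74607735e-04  2.66543628e-01]
 [-2.66543770e-01  1.01846714e-03 -9.63822277e-01]
 [-6.79287379e-06 -9.99999444e-01 -1.05481684e-03]]
[[489.  406.6]
 [502.9 217.9]
 [405.  211.7]
 [392.3 399. ]] ((447.0309143066406, 308.64898681640625), (98.09215545654297, 189.23397827148438), 4.224832534790039)
```

```bash
cat > e.py <<'E'
t=open('h.py').read()
t=t.replace("dj=(jaw-j0+90)%180-90;","az=np.degrees(np.arctan2(p[1],p[0])); jaw=az+(jaw-az+90)%180-90; dj=jaw-j0;")
open('h.py','w').write(t)
E
python3 e.py; python3 - <<'E'
from h import *
go([551.3,5.2,200],30.5)
E
```

```text
shift cm [-53.27   3.12 -35.78] turn -1.833 jaw now -74.5 alt turn 1.308 tilt [ 0.    -1.    -0.001] |d| 642.5
tcp [ 133.2 -481.7  231. ] j1,j6 [-1.3   1.57] w 85.5 F [-0.1  1.  -0.4] t 0.3
```

{"name": "servo_tool", "arguments": {
  "plan": [
    [-5,0.3,-3.4,-0.18],
    [-10,0.6,-6.8,-0.36],
    [-15,0.9,-10.2,-0.54],
    [-20,1.2,-13.6,-0.72],
    [-25,1.5,-17,-0.9],
    [-30,1.8,-20.4,-1.08],
    [-35,2.1,-23.8,-1.26],
    [-40,2.4,-27.2,-1.44],
    [-45,2.7,-30.6,-1.62],
    [-48,3,-32.6,-1.75]
  ],
  "hand": 0.2
}}

```text
t: 1.55
tcp_pos: [510.6, -37.3, 201.1]
eef_rot: [0.6, -0.6, 0.374, -0.374]
wrist_force: [-0.3, -1.1, -0.1]
grip_width: 50.8
```

```bash
python3 - <<'E'
from h import *
go([551.3,5.2,180],30.5)
E
```

```text
shift cm [-2.02  2.11  5.53] turn -0.076 jaw now 26.1 alt turn 3.066 tilt [ 0.    -1.     0.001] |d| 62.5
tcp [510.6 -37.3 201.1] j1,j6 [-0.07  1.04] w 50.8 F [-0.3 -1.1 -0.1] t 1.55
```

{"name": "servo_tool", "arguments": {
  "plan": [
    [-1,0,2.8,-0.04],
    [-2,0,5.5,-0.08],
    [-2,0,5.5,-0.08],
    [-2,0,5.5,-0.08]
  ]
}}

```text
t: 2.05
tcp_pos: [549.3, 1.9, 201.0]
eef_rot: [-0.613, 0.614, -0.352, 0.352]
wrist_force: [-0.5, -0.3, -0.4]
grip_width: 51.5
```

```bash
python3 - <<'E'
from h import *
s,c=shot('wrist','w1.png')
print(proj(s,c,[551.3,5.2,76]))
go([551.3,5.2,100],30.5)
E
```

```text
[330.89099215 228.21485792]
shift cm [-0.2  10.12  0.37] turn -0.004 jaw now 30.3 alt turn 3.137 tilt [-0.    -1.    -0.001] |d| 101.2
tcp [549.2   1.6 201.2] j1,j6 [0.   1.05] w 51.2 F [ 1.2 -0.2  0.1] t 2.1
```

View pics/w1.png

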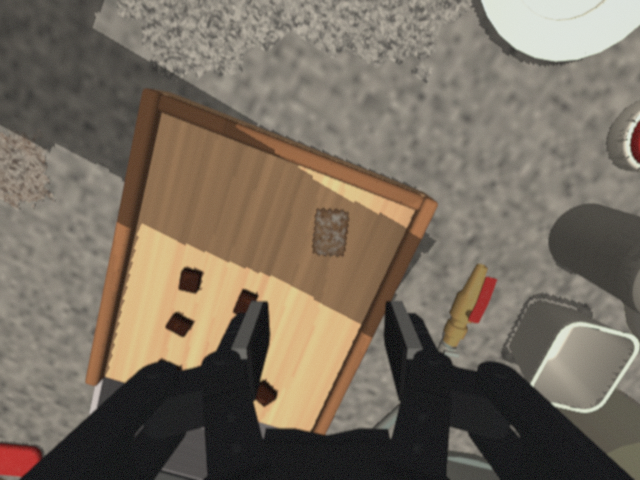

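```bash
python3 - <<'E'
from h import *
s=manip.observe();c=manip.camera('wrist')
p=ray(s,c,(331.5,231.5),76);print(p)
for q in [(315,208),(348,208),(348,256),(315,256)]: print(ray(s,c,q,76).round(1))
go([(p[0]+551.3)/2,(p[1]+5.2)/2,73],30.5)
E
```

```text
[553.04922956   2.8048694   76.        ]
[532.3  12.8  76. ]
[554.4  25.7  76. ]
[575.2  -8.3  76. ]
[552.  -21.8  76. ]
shift cm [-0.07 12.83  0.39] turn -0.005 jaw now 30.2 alt turn 3.137 tilt [-0.    -1.    -0.001] |d| 128.4
tcp [549.2   1.4 201.3] j1,j6 [0.   1.05] w 51.3 F [ 0.8 -0.1 -0.3] t 2.15
```

{"name": "servo_tool", "arguments": {
  "plan": [
    [-0.1,4,0.4,0],
    [-0.1,8,0.4,0],
    [-0.1,11,0.4,0],
    [-0.1,12.2,0.4,0],
    [-0.1,12.7,0.4,0],
    [-0.1,12.9,0.4,0],
    [-0.1,12.9,0.4,0]
  ]
}}

```text
t: 3.02
tcp_pos: [553.6, 4.9, 73.4]
eef_rot: [0.614, -0.613, 0.351, -0.353]
wrist_force: [0.2, -0.0, -0.3]
grip_width: 51.5
```

```bash
python3 - <<'E'
from h import *
s,c=shot('wrist','w2.png')
go([552,4,72],30.5)
E
```

```text
shift cm [ 0.    0.14 -0.19] turn -0.003 jaw now 30.3 alt turn 3.138 tilt [ 0.001 -1.     0.002] |d| 2.4
tcp [553.6   5.   73.4] j1,j6 [0.01 1.05] w 51.0 F [-0.3  0.1  0.4] t 3.08
```

View pics/w2.png

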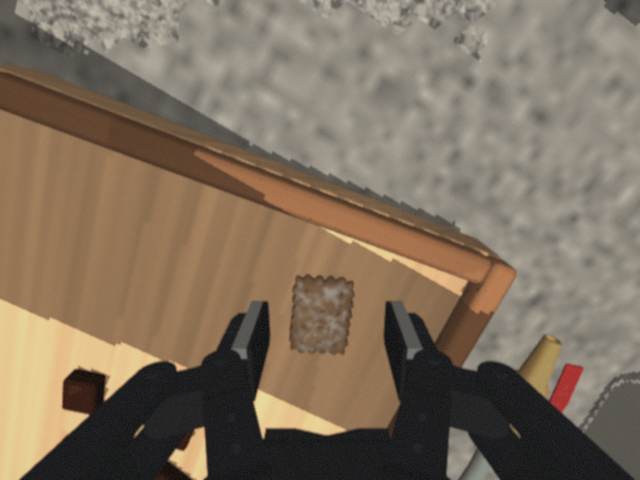

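```bash
python3 - <<'E'
from h import *
s=manip.observe();c=manip.camera('wrist')
print(proj(s,c,s['tcp_pos']))
print(ray(s,c,(322,314),76)-s['tcp_pos'], ray(s,c,(322,274),76)-s['tcp_pos'],ray(s,c,(322,352),76)-s['tcp_pos'])
p=ray(s,c,(322,314),76)
go([p[0],p[1],71.5],30.5)
E
```

```text
[326.0989736  309.15650257]
[-1.09988827 -1.79281826  2.62279011] [-10.96935777  15.2611983    2.62279011] [  9.06093578 -19.3502829    2.62279011]
shift cm [ 0.11  0.18 -0.17] turn -0.003 jaw now 30.3 alt turn 3.138 tilt [ 0.001 -1.     0.002] |d| 2.7
tcp [553.5   5.   73.3] j1,j6 [0.01 1.05] w 51.1 F [ 0.3 -0.3 -0.3] t 3.12
```

{"name": "servo_tool", "arguments": {
  "plan": [
    [0.1,0.2,-0.2,0],
    [0.1,0.25,-0.2,0],
    [0.1,0.25,-0.2,0]
  ]
}}

```text
t: 3.5
tcp_pos: [551.5, 3.1, 69.8]
eef_rot: [-0.613, 0.613, -0.352, 0.352]
wrist_force: [0.2, -0.4, -0.1]
grip_width: 51.2
```

{"name": "servo_tool", "arguments": {
  "plan": [
    [0,0,0,0],
    [0,0,0,0],
    [0,0,0,0],
    [0,0,0,0],
    [0,0,0,0],
    [0,0,0,0]
  ],
  "hand": -1
}}

```text
t: 4.25
tcp_pos: [552.0, 3.1, 70.4]
eef_rot: [0.614, -0.613, 0.352, -0.352]
wrist_force: [-0.6, 0.4, 5.0]
grip_width: 27.9
```

{"name": "servo_tool", "arguments": {
  "plan": [
    [0,-1,0,0],
    [0,-3,0,0],
    [0,-6,0,0],
    [0,-8,0,0],
    [0,-8,0,0]
  ]
}}

```text
t: 4.88
tcp_pos: [553.0, 3.1, 151.6]
eef_rot: [0.614, -0.613, 0.351, -0.353]
wrist_force: [0.7, 0.2, 0.5]
grip_width: 27.8
```

```bash
python3 - <<'E'
from h import *
s,c=shot('wrist','w3.png')
go([608,281,120],30.5)
E
```

```text
shift cm [-21.16   3.03  18.85] turn -0.003 jaw now 30.3 alt turn 3.138 tilt [ 0.001 -1.     0.001] |d| 285.1
tcp [552.    3.1 150.2] j1,j6 [0.01 1.05] w 28.3 F [ 0.2 -0.4 -1. ] t 4.92
```

View pics/w3.png

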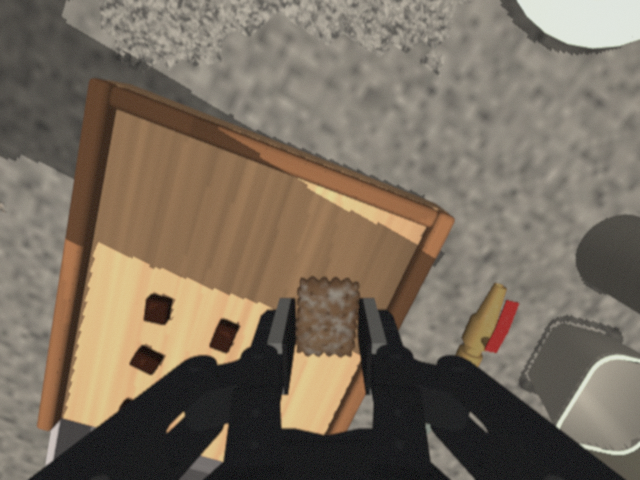

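Biscuit held flat between pads at (328,316). Move above the plate.

{"name": "servo_tool", "arguments": {
  "plan": [
    [-2,0.2,1.8,0],
    [-5,0.5,4.5,0],
    [-8.5,1,7.6,0],
    [-12,1.5,10.7,0],
    [-15.5,2,13.8,0],
    [-18.5,2.5,16.5,0],
    [-20.5,3,18.2,0],
    [-21.2,3,18.8,0],
    [-21.2,3,18.8,0]
  ]
}}

```text
t: 6.05
tcp_pos: [606.4, 280.8, 118.7]
eef_rot: [-0.613, 0.614, -0.352, 0.351]
wrist_force: [-1.7, -0.7, -0.4]
grip_width: 28.1
```

```bash
python3 - <<'E'
from h import *
s,c=shot('wrist','w4.png')
print(proj(s,c,[608.2,281.2,5]))
go([608,281,30],30.5)
E
```

```text
[329.07173722 235.40609005]
shift cm [-0.    8.92  0.18] turn -0.004 jaw now 30.3 alt turn 3.138 tilt [ 0.    -1.    -0.002] |d| 89.2
tcp [606.6 280.2 119.2] j1,j6 [0.43 1.48] w 27.7 F [0.2 0.3 0.3] t 6.1
```

View pics/w4.png

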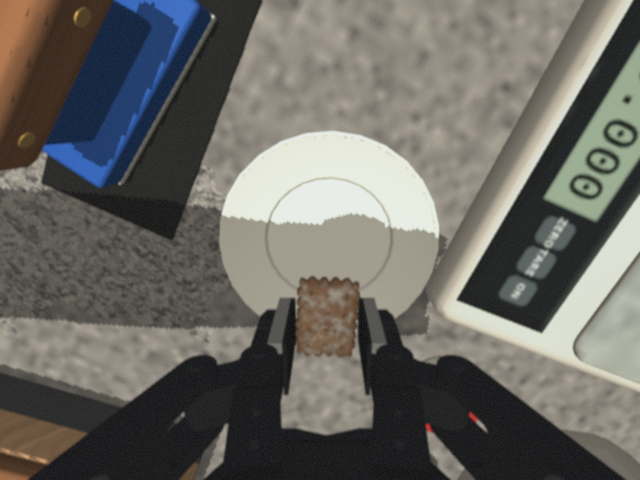

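{"name": "servo_tool", "arguments": {
  "plan": [
    [0,3,0.2,0],
    [0,6.5,0.2,0],
    [0,9,0.2,0],
    [0,10.3,0.2,0],
    [0,10.9,0.2,0],
    [0,11.2,0.2,0],
    [0,11.3,0.2,0],
    [0,11.3,0.2,0]
  ]
}}

```text
t: 7.1
tcp_pos: [609.1, 282.3, 7.6]
eef_rot: [0.614, -0.613, 0.352, -0.352]
wrist_force: [-0.1, -0.3, -0.7]
grip_width: 28.0
```

{"name": "servo_tool", "arguments": {
  "plan": [
    [0,0.1,0,0],
    [0,0.1,0,0]
  ]
}}

```text
t: 7.35
tcp_pos: [608.7, 282.1, 5.9]
eef_rot: [0.613, -0.613, 0.352, -0.352]
wrist_force: [-0.4, -0.0, -0.1]
grip_width: 27.9
```

{"name": "servo_tool", "arguments": {
  "plan": [
    [0,0,0,0],
    [0,0,0,0],
    [0,0,0,0],
    [0,0,0,0]
  ],
  "hand": 0
}}

```text
t: 7.85
tcp_pos: [608.6, 282.0, 5.8]
eef_rot: [-0.613, 0.613, -0.352, 0.352]
wrist_force: [-1.0, -0.1, -0.4]
grip_width: 43.0
```

{"name": "servo_tool", "arguments": {
  "plan": [
    [0,-1,0,0],
    [0,-4,0,0],
    [0,-8,0,0],
    [0,-12,0,0],
    [0,-16,0,0],
    [0,-17,0,0]
  ]
}}

```text
t: 8.6
tcp_pos: [610.5, 282.9, 180.7]
eef_rot: [0.616, -0.611, 0.35, -0.353]
wrist_force: [0.3, 0.3, -0.4]
grip_width: 42.6
```

```bash
python3 - <<'E'
from h import *
s,c=shot('wrist','w5.png')
go([557,-305,220],77)
E
```

```text
shift cm [ 48.06  -4.18 -34.22] turn 2.327 jaw now 30.3 alt turn -0.815 tilt [ 0.001 -1.     0.007] |d| 591.5
tcp [610.2 282.7 180.1] j1,j6 [0.43 1.48] w 42.7 F [0.6 0.5 1.6] t 8.65
```

View pics/w5.png

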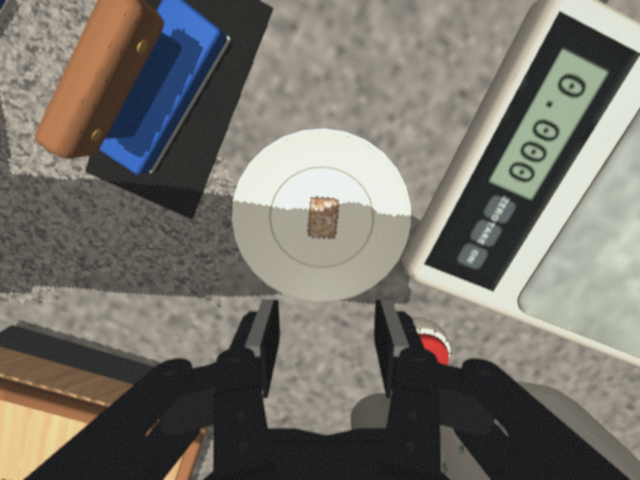

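```bash
cat >> h.py <<'E'
ST=np.array([519.8,-85.9]); TH=0.167
def w(x,y,z):
    return np.array([ST[0]+np.cos(TH)*x-np.sin(TH)*y, ST[1]+np.sin(TH)*x+np.cos(TH)*y, z])
E
python3 - <<'E'
from h import *
from scipy.optimize import minimize_scalar
s=manip.observe()
for n in ['top','scene']:
    s,c=shot(n,n+'2.png')
    im=c['pixels']; h=cv2.cvtColor(im,cv2.COLOR_RGB2HSV)
    m=(((h[...,0]<6)|(h[...,0]>174))&(h[...,1]>170)&(h[...,2]>120)).astype(np.uint8)
    box={'top':(400,180,455,285),'scene':(350,170,420,230)}[n]
    k=np.argwhere(m[box[1]:box[3],box[0]:box[2]])[:,::-1]+[box[0],box[1]]
    i0=k[:,1].argmin(); print(n,len(k),k.mean(0),k.min(0),k.max(0))
    for x in (-97,0,97):
        pass
    for th in np.arange(.6,1.2,.1):
        print(round(th,2),proj(s,c,w(0,-222+90.5*np.cos(th),74+90.5*np.sin(th))).round(1))
E
```

```text
top 173 [426.04624277 228.57803468] [419 192] [433 265]
0.6 [422.3 229.5]
0.7 [425.1 228.7]
0.8 [428.2 227.8]
0.9 [431.4 227. ]
1.0 [434.9 226.2]
1.1 [438.5 225.5]
scene 91 [387.85714286 196.46153846] [368 181] [406 211]
0.6 [384.6 198.4]
0.7 [385.9 196.2]
0.8 [387.4 194. ]
0.9 [389.  191.8]
1.0 [390.7 189.7]
1.1 [392.5 187.7]
```

```bash
python3 - <<'E'
from h import *
p=w(0,-118,190);print(p);go(p,9.6)
s,c=shot('scene','sc2.png'); print(proj(s,c,w(0,-118,190)))
E
```

```text
[ 539.41453087 -202.25836961  190.        ]
shift cm [ 38.32  -1.42 -30.41] turn 0.361 jaw now 30.3 alt turn -2.78 tilt [ 0. -1.  0.] |d| 489.4
tcp [608.6 282.  175.9] j1,j6 [0.43 1.48] w 42.4 F [-0.3 -0.1  0.1] t 8.75
[380.04611499 188.24746909]
```

{"name": "servo_tool", "arguments": {
  "plan": [
    [3.8,-0.5,-3,0.04],
    [8,-1.4,-6.4,0.1],
    [12.5,-1.4,-10,0.16],
    [17,-1.4,-13.6,0.22],
    [21.5,-1.4,-17.2,0.28],
    [26,-1.4,-20.7,0.36],
    [30.5,-1.4,-24.2,0.36],
    [34.5,-1.4,-27.5,0.36],
    [37.5,-1.4,-29.8,0.36],
    [38.3,-1.4,-30.4,0.36]
  ],
  "hand": -1
}}

```text
t: 10.05
tcp_pos: [537.8, -204.0, 187.6]
eef_rot: [-0.539, 0.54, -0.458, 0.456]
wrist_force: [-0.1, 0.3, 0.3]
grip_width: -0.0
```

{"name": "servo_tool", "arguments": {
  "plan": [
    [0,0,0,0],
    [0,0,0,0],
    [0,0,0,0]
  ]
}}

```text
t: 10.42
tcp_pos: [539.7, -200.7, 189.7]
eef_rot: [0.541, -0.541, 0.456, -0.455]
wrist_force: [0.3, 0.3, -0.3]
grip_width: 0.3
```

```bash
python3 - <<'E'
from h import *
go(w(0,-118,120),9.6)
s,c=shot('wrist','w6.png')
for th in (.6,.7,.8,.9): print(th,proj(s,c,w(0,-222+90.5*np.cos(th),74+90.5*np.sin(th))).round(1))
E
```

```text
shift cm [ 0.15  6.97 -0.06] turn 0.003 jaw now 9.8 alt turn -3.138 tilt [-0. -1. -0.] |d| 69.7
tcp [ 539.7 -200.7  189.7] j1,j6 [-0.36  1.04] w 0.3 F [ 0.3  0.3 -0.3] t 10.43
0.6 [324.3 302. ]
0.7 [324.2 315. ]
0.8 [324.1 329. ]
0.9 [324.  343.7]
```

View pics/w6.png

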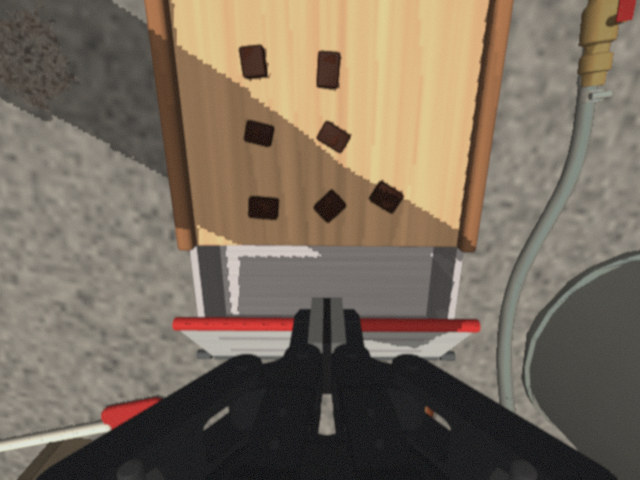

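{"name": "servo_tool", "arguments": {
  "plan": [
    [0,3,0,0],
    [0,6,0,0],
    [0,7,0,0],
    [0,7,0,0],
    [1.2,7,0,0],
    [2.2,7,0,0],
    [2.2,7,0,0]
  ]
}}

```text
t: 11.35
tcp_pos: [544.1, -224.1, 121.1]
eef_rot: [0.541, -0.539, 0.456, -0.457]
wrist_force: [0.1, 3.5, 3.0]
grip_width: -0.3
```

```bash
python3 - <<'E'
from h import *
go(w(0,-140,120),9.6)
for th in (.77,.87,.97,1.07,1.17,1.27,1.37,1.47,1.57): print(th,(90.5*(np.cos(.77)-np.cos(th))/10).round(2),-(90.5*(np.sin(th)-np.sin(.77))/10).round(2))
s,c=shot('wrist','w7.png')
E
```

```text
shift cm [-0.03  0.11 -0.1 ] turn 0.001 jaw now 9.6 alt turn -3.141 tilt [-0.001 -1.     0.003] |d| 1.5
tcp [ 544.1 -224.1  121.1] j1,j6 [-0.39  1.01] w -0.3 F [0.1 3.5 3. ] t 11.35
0.77 0.0 -0.0
0.87 0.66 -0.62
0.97 1.38 -1.17
1.07 2.15 -1.64
1.17 2.97 -2.03
1.27 3.82 -2.34
1.37 4.69 -2.57
1.47 5.59 -2.7
1.57 6.49 -2.75
```

View pics/w7.png

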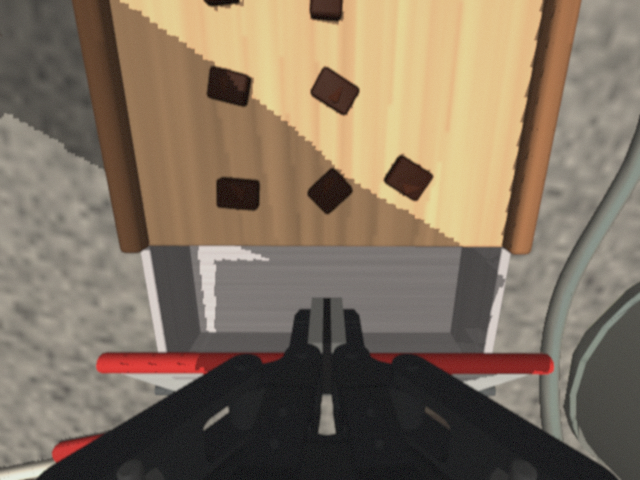

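Contact is felt (about 4 N). Push along the arc.

{"name": "servo_tool", "arguments": {
  "plan": [
    [0.7,-0.6,0,0],
    [1.4,-1.2,0,0],
    [2.2,-1.6,0,0],
    [3,-2,0,0],
    [3.8,-2.3,0,0],
    [4.7,-2.6,0,0],
    [5.6,-2.7,0,0],
    [6,-2.75,0,0],
    [6,-2.75,0,0]
  ]
}}

```text
t: 12.52
tcp_pos: [553.1, -283.9, 146.9]
eef_rot: [-0.54, 0.541, -0.456, 0.456]
wrist_force: [-0.4, 0.3, 0.3]
grip_width: -0.0
```

```bash
cat > cov.py <<'E'
from h import *
import sys
for n in ['top','scene','wrist']:
    s,c=shot(n,n+sys.argv[1]+'.png')
    h=cv2.cvtColor(c['pixels'],cv2.COLOR_RGB2HSV)
    m=(((h[...,0]<6)|(h[...,0]>174))&(h[...,1]>170)&(h[...,2]>120)).astype(np.uint8)
    x0,y0,x1,y1={'top':(405,180,465,285),'scene':(350,160,430,230),'wrist':(60,250,600,470)}[n]
    k=np.argwhere(m[y0:y1,x0:x1])[:,::-1]+[x0,y0]
    if len(k)<5: print(n,'none'); continue
    print(n,len(k),k.mean(0).round(1),k.min(0),k.max(0))
    print([(th,proj(s,c,w(0,-222+90.5*np.cos(th),74+90.5*np.sin(th))).round(1)) for th in (1.4,1.5,1.57,1.65)])
E
python3 cov.py 8; python3 -c "
from h import *
go(w(0,-205,148))"
```

```text
top none
scene none
wrist 5799 [213.1 379.3] [ 60 361] [559 411]
[(1.4, array([324.6, 342.5])), (1.5, array([324.6, 362.1])), (1.57, array([324.6, 374.7])), (1.65, array([324.6, 387.9]))]
shift cm [ 0.5  -0.11  0.  ] turn 0 jaw now 9.7 alt turn 0.0 tilt [ 0.    -1.    -0.001] |d| 5.1
tcp [ 553.  -283.1  146.9] j1,j6 [-0.47  0.93] w -0.3 F [ 1.5 -0.3  1. ] t 12.68
```

View pics/wrist8.png

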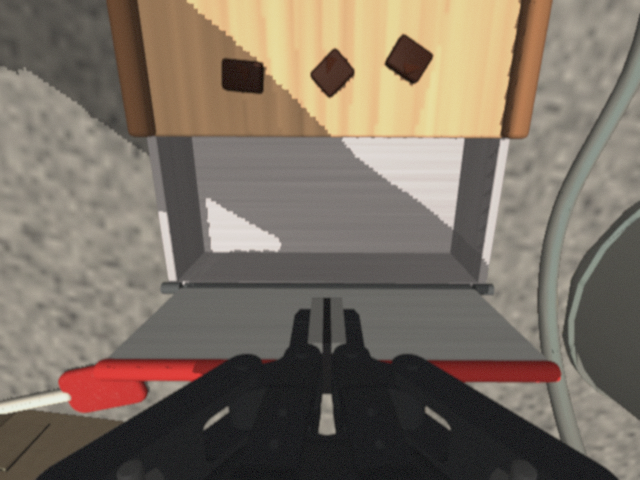

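View pics/scene8.png

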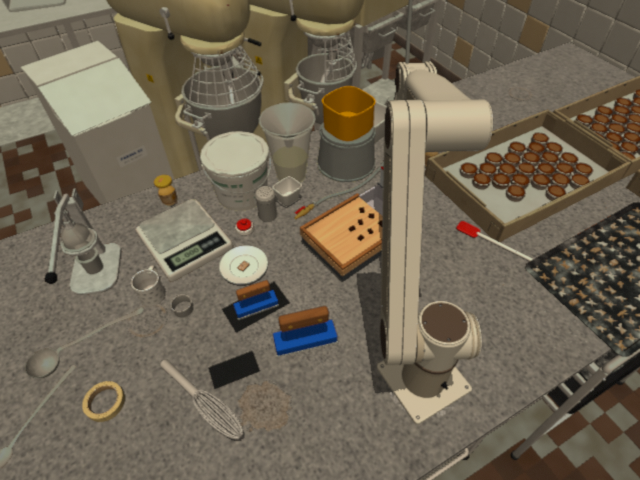

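{"name": "servo_tool", "arguments": {
  "plan": [
    [-1,0,0,0],
    [-3,-1,0,0],
    [-6,-5,0,0],
    [-10,-8,0,0],
    [-14,-9,0,0],
    [-19,-9,0,0],
    [-24,-9,0,0]
  ],
  "hand": 0.4
}}

```text
t: 13.55
tcp_pos: [512.1, -43.7, 238.5]
eef_rot: [0.541, -0.54, 0.455, -0.456]
wrist_force: [1.2, 1.1, -1.0]
grip_width: 59.8
```

```bash
python3 cov.py 9; python3 -c "
from h import *
go([442.5,308.7,240],174.1)"
```

```text
top 212 [453.7 224. ] [446 185] [462 261]
[(1.4, array([449.7, 223.3])), (1.5, array([453.4, 222.7])), (1.57, array([456. , 222.3])), (1.65, array([458.9, 221.9]))]
scene none
wrist 67 [181.7 468.1] [166 466] [193 469]
[(1.4, array([324. , 519.2])), (1.5, array([323.9, 527.5])), (1.57, array([323.9, 532.7])), (1.65, array([323.8, 537.8]))]
shift cm [-35.86  -0.16  -0.74] turn 0.277 jaw now 10.0 alt turn -2.864 tilt [ 0.    -1.     0.001] |d| 358.7
tcp [512.1 -43.2 238.5] j1,j6 [-0.08  1.31] w 59.8 F [-0.4 -0.3  0.2] t 13.7
```

View pics/wrist9.png

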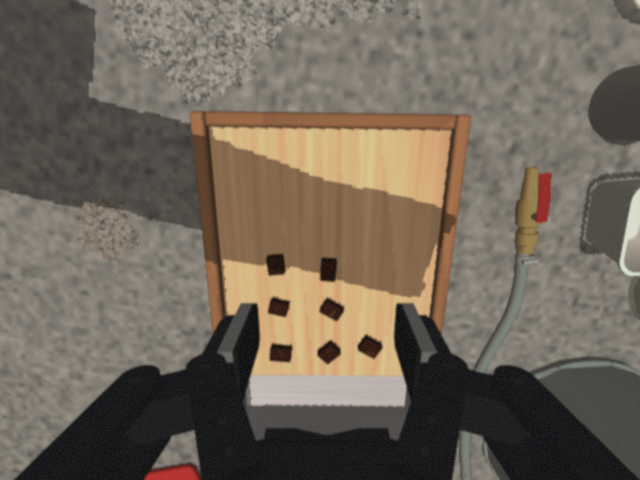

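{"name": "servo_tool", "arguments": {
  "plan": [
    [-3,0,0,0.04],
    [-7,0,0,0.08],
    [-12,0,0,0.12],
    [-17,0,-0.2,0.18],
    [-22,0,-0.4,0.24],
    [-27,0,-0.6,0.277],
    [-31,0,-0.7,0.277],
    [-34.5,0,-0.7,0.277],
    [-35.9,0,-0.7,0.277],
    [-35.9,0,-0.7,0.277]
  ]
}}

```text
t: 14.95
tcp_pos: [445.7, 306.4, 237.3]
eef_rot: [-0.472, 0.473, -0.526, 0.526]
wrist_force: [0.9, -0.3, -0.1]
grip_width: 59.8
```

```bash
python3 cov.py 10; python3 - <<'E'
from h import *
go([442.5,308.7,76],174.1)
a=cv2.imread('pics/scene10.png')[160:290,290:440]; cv2.imwrite('pics/s10a.png',cv2.resize(a,None,fx=4.4,fy=4.4,interpolation=cv2.INTER_CUBIC))
a=cv2.imread('pics/top10.png')[170:300,300:480]; cv2.imwrite('pics/t10a.png',cv2.resize(a,None,fx=4.4,fy=4.4,interpolation=cv2.INTER_CUBIC))
E
```

```text
top 213 [453.7 223.9] [446 185] [462 261]
[(1.4, array([449.7, 223.3])), (1.5, array([453.4, 222.7])), (1.57, array([456. , 222.3])), (1.65, array([458.9, 221.9]))]
scene none
wrist 27 [571.2 409.2] [568 407] [574 412]
[(1.4, array([471.3, 712.2])), (1.5, array([472.7, 717.4])), (1.57, array([473.6, 720.3])), (1.65, array([474.4, 722.9]))]
shift cm [-0.32 16.14 -0.39] turn -0.007 jaw now -6.3 alt turn 3.135 tilt [ 0.001 -1.     0.   ] |d| 161.5
tcp [446.  305.2 237.4] j1,j6 [0.6  2.28] w 59.7 F [-0.5  0.  -0.2] t 15.1
```

View pics/wrist10.png

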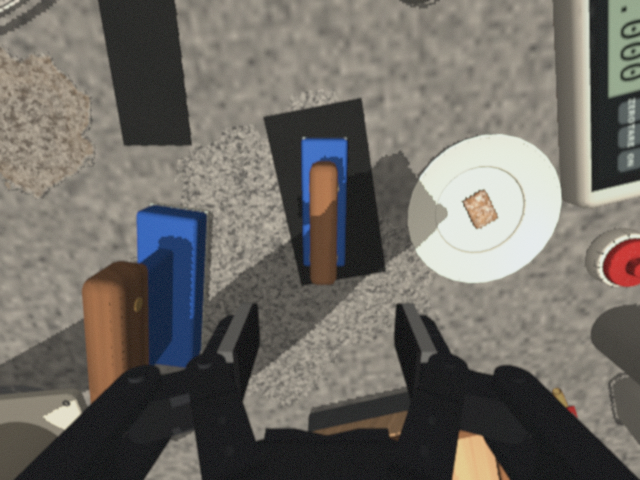

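View pics/s10a.png

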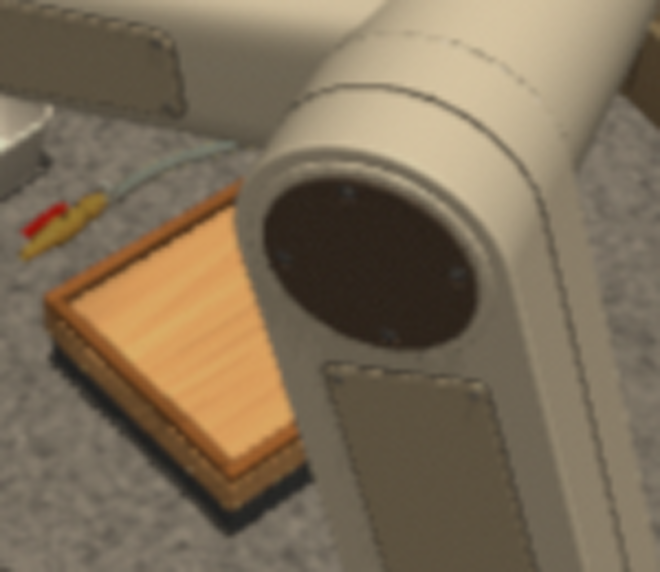

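View pics/t10a.png

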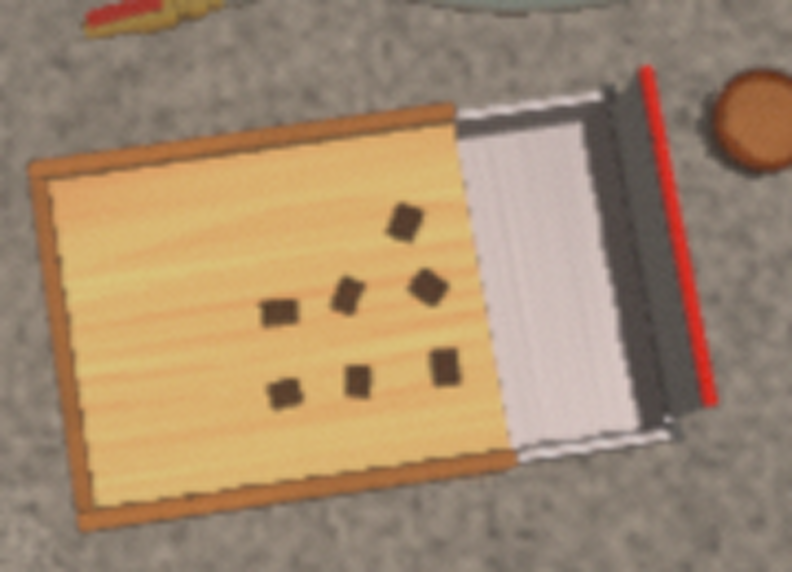

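```bash
python3 - <<'E'
from h import *
s=manip.observe();c=manip.camera('top')
f=lambda X:((proj(s,c,X)-[300,170]+.4)*4.4).round(0)
print('hinge',f(w(97,-222,74)),f(w(-97,-222,74)))
print('edge board',f(w(112,-125,84)),f(w(-112,-125,84)),f(w(112,137,84)),f(w(-112,137,84)))
for th in (1.4,1.5,1.57,1.65): print(th,f(w(97,-222+90.5*np.cos(th),74+90.5*np.sin(th))),f(w(-97,-222+90.5*np.cos(th),74+90.5*np.sin(th))))
# scraper grip in wrist
c=manip.camera('wrist'); s=manip.observe()
print([ray(s,c,q,113).round(1) for q in [(323,164),(323,282)]])
print([ray(s,c,q,32).round(1) for q in [(303,139),(347,139),(346,265),(302,265)]])
print([ray(s,c,q,3).round(1) for q in [(264,116),(361,99),(384,270),(303,284)]])
E
```

```text
hinge [613. 104.] [674. 419.]
edge board [455.  99.] [522. 467.] [ 25. 162.] [ 79. 533.]
1.4 [627.  69.] [694. 409.]
1.5 [644.  66.] [711. 406.]
1.57 [655.  64.] [723. 404.]
1.65 [667.  63.] [735. 402.]
[array([450.3, 357.1, 113. ]), array([439.4, 261.5, 113. ])]
[array([432.3, 373.5,  32. ]), array([473.7, 368.9,  32. ]), array([460.9, 240.9,  32. ]), array([414.4, 246. ,  32. ])]
[array([394.3, 398.7,   3. ]), array([492.4, 403.8,   3. ]), array([504.3, 217.8,   3. ]), array([408.9, 210.4,   3. ])]
```

```bash
python3 - <<'E'
from h import *
go([444,308.7,76],173.8)
E
```

```text
shift cm [-0.33 16.15 -0.24] turn -0.002 jaw now -6.3 alt turn 3.14 tilt [ 0. -1.  0.] |d| 161.5
tcp [446.  305.2 237.5] j1,j6 [0.6  2.28] w 60.0 F [ 0.6 -0.1  0. ] t 15.2
```

{"name": "servo_tool", "arguments": {
  "plan": [
    [-0.3,4,-0.2,0],
    [-0.3,8,-0.2,0],
    [-0.3,12,-0.2,0],
    [-0.3,14.5,-0.2,0],
    [-0.3,15.8,-0.2,0],
    [-0.3,16.1,-0.2,0],
    [-0.3,16.1,-0.2,0]
  ]
}}

```text
t: 16.08
tcp_pos: [444.7, 309.8, 77.2]
eef_rot: [-0.473, 0.472, -0.526, 0.526]
wrist_force: [-0.3, 0.2, 0.3]
grip_width: 59.7
```

```bash
python3 - <<'E'
from h import *
s,c=shot('wrist','w11.png')
go([444,308.7,76],173.8)
E
```

```text
shift cm [ 0.14  0.15 -0.07] turn -0.0 jaw now -6.2 alt turn 3.142 tilt [-0.001 -1.     0.002] |d| 2.2
tcp [444.8 310.1  77.5] j1,j6 [0.61 2.29] w 60.3 F [-0.9  0.1  0.4] t 16.12
```

View pics/w11.png

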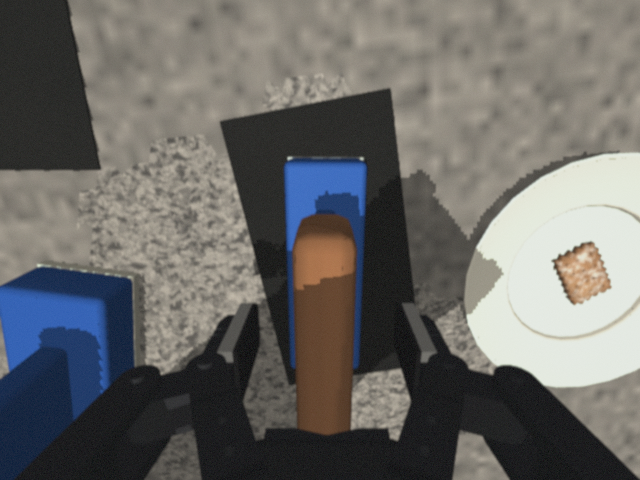

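Bar lies squarely between the pads (bar at columns 296–355, fingers at 250/405). Close and lift.

{"name": "servo_tool", "arguments": {
  "plan": [
    [0.1,0.1,0,0],
    [0.1,0.1,0,0],
    [0.1,0.1,0,0],
    [0.1,0.1,0,0],
    [0.1,0.1,0,0],
    [0.1,0.1,0,0],
    [0.1,0.1,0,0]
  ],
  "hand": -1
}}

```text
t: 17.0
tcp_pos: [443.9, 308.8, 75.9]
eef_rot: [0.473, -0.472, 0.526, -0.526]
wrist_force: [-1.5, -1.0, 5.6]
grip_width: 20.8
```

```bash
python3 - <<'E'
from h import *
go([444,308.7,76],173.8)
E
```

```text
shift cm [ 0.01 -0.01  0.01] turn 0.0 jaw now -6.2 alt turn -3.141 tilt [-0.001 -1.     0.   ] |d| 0.2
tcp [443.9 308.8  75.9] j1,j6 [0.61 2.29] w 20.8 F [-1.5 -1.   5.6] t 17.0
```

{"name": "servo_tool", "arguments": {
  "plan": [
    [0,-1,0,0],
    [0,-3,0,0],
    [0,-6,0,0],
    [0,-10,0,0],
    [0,-13,0,0],
    [0,-14,0,0],
    [0,-14,0,0]
  ]
}}

```text
t: 17.88
tcp_pos: [443.8, 308.5, 215.0]
eef_rot: [-0.472, 0.472, -0.526, 0.526]
wrist_force: [-0.1, -0.0, -4.4]
grip_width: 21.2
```

```bash
python3 - <<'E'
from h import *
go(w(-3,70,220),99.57)
s,c=shot('wrist','w12.png')
E
```

```text
shift cm [31.74 -0.5   9.62] turn 1.296 jaw now -6.2 alt turn -1.846 tilt [ 0. -1. -0.] |d| 331.7
tcp [443.8 308.5 215. ] j1,j6 [0.61 2.29] w 21.2 F [-0.1 -0.  -4.4] t 17.88
```

View pics/w12.png

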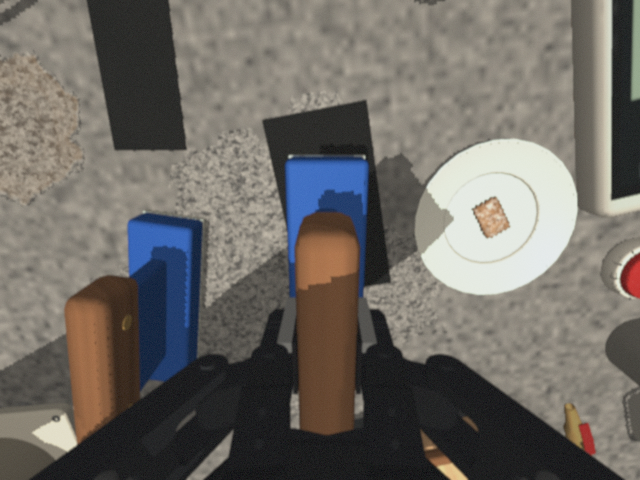

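{"name": "servo_tool", "arguments": {
  "plan": [
    [3,0,0.9,0.13],
    [6.5,-0.2,2,0.26],
    [10,-0.5,3,0.4],
    [14,-0.5,4.2,0.56],
    [18,-0.5,5.4,0.72],
    [22,-0.5,6.6,0.88],
    [26,-0.5,7.9,1.04],
    [29.5,-0.5,8.9,1.2],
    [31.5,-0.5,9.6,1.296],
    [31.7,-0.5,9.6,1.296]
  ]
}}

```text
t: 19.18
tcp_pos: [504.3, -18.2, 218.3]
eef_rot: [0.057, -0.059, 0.705, -0.705]
wrist_force: [0.2, 0.3, -4.5]
grip_width: 21.5
```

{"name": "servo_tool", "arguments": {
  "plan": [
    [0,0,0,0],
    [0,0,0,0]
  ]
}}

```text
t: 19.42
tcp_pos: [504.7, -16.0, 219.8]
eef_rot: [0.059, -0.06, 0.705, -0.704]
wrist_force: [-0.2, -0.0, -3.0]
grip_width: 21.4
```

```bash
python3 - <<'E'
from h import *
go(w(-3,70,145),99.57)
s,c=shot('wrist','w13.png')
s,c=shot('top','t13.png')
E
```

```text
shift cm [-0.03  7.48  0.15] turn 0.002 jaw now -80.3 alt turn -3.14 tilt [ 0.001 -1.    -0.001] |d| 74.8
tcp [504.7 -16.  219.8] j1,j6 [-0.03  2.94] w 21.4 F [-0.2 -0.  -3. ] t 19.43
```

View pics/w13.png

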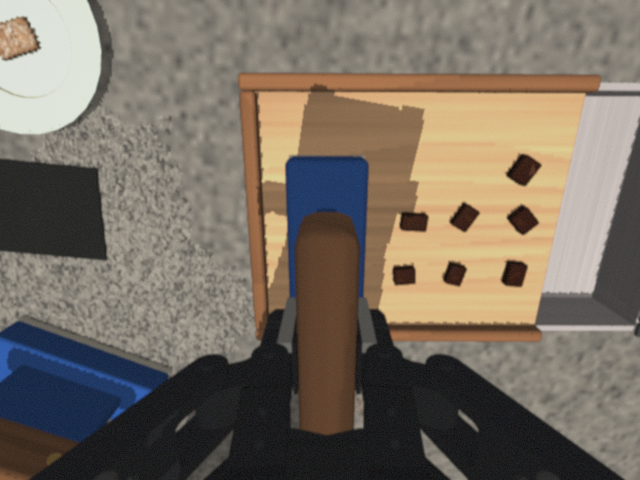

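View pics/t13.png

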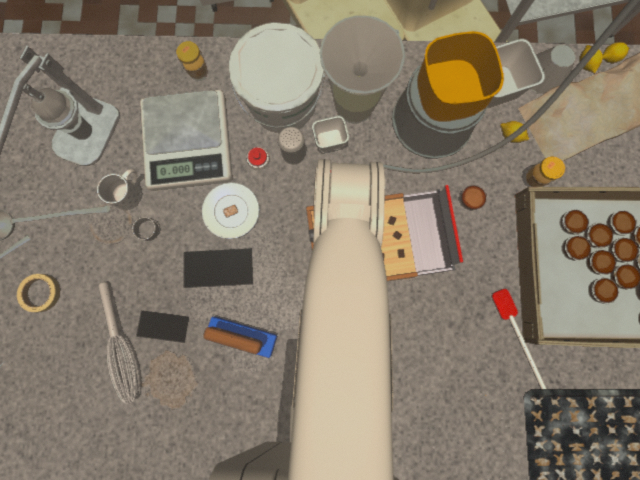

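{"name": "servo_tool", "arguments": {
  "plan": [
    [0,3,0.1,0],
    [0,5.5,0.1,0],
    [0,7,0.1,0],
    [0,7.4,0.1,0],
    [0,7.5,0.1,0],
    [0,7.6,0.1,0],
    [0,7.6,0.1,0]
  ]
}}

```text
t: 20.4
tcp_pos: [505.8, -17.9, 145.0]
eef_rot: [-0.059, 0.058, -0.705, 0.705]
wrist_force: [-0.2, 0.0, -3.4]
grip_width: 21.3
```

```bash
python3 - <<'E'
from h import *
import time
go(w(-3,70,143.5),99.57)
s,c=shot('wrist','w14.png')
go(w(-3,70,143.5),99.57)
E
```

```text
shift cm [ 0.05  0.15 -0.06] turn -0.0 jaw now -80.4 alt turn 3.141 tilt [-0.001 -1.     0.   ] |d| 1.7
tcp [505.8 -17.9 145. ] j1,j6 [-0.04  2.94] w 21.3 F [-0.2  0.  -3.4] t 20.4
shift cm [ 0.04  0.13 -0.06] turn -0.0 jaw now -80.4 alt turn 3.141 tilt [-0.001 -1.     0.   ] |d| 1.5
tcp [505.7 -17.9 144.8] j1,j6 [-0.04  2.94] w 21.6 F [-0.1  0.6 -3.4] t 20.45
```

View pics/w14.png

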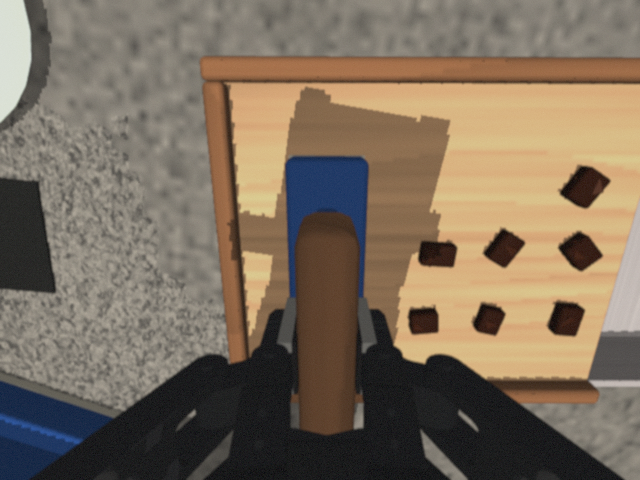

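```bash
python3 - <<'E'
from h import *
s=manip.observe();c=manip.camera('wrist')
Rm=np.array([[np.cos(TH),np.sin(TH)],[-np.sin(TH),np.cos(TH)]])
def st(u,v,z): p=ray(s,c,(u,v),z); return (Rm@(p[:2]-ST)).round(1)
print('foot end',st(290,157,100.5),st(363,157,100.5))
print('chip top',st(585,187,80),'extremes',st(590,166,80),st(608,180,80))
for q in [(438,253),(423,320),(505,247),(489,318),(580,252),(566,318)]: print(st(*q,79))
print('lip',st(640,57,84),st(205,57,84), st(210,84,84),st(590,395,84))
E
```

```text
foot end [64.1 86.6] [64.1 48.7]
chip top [ 44.9 -85. ] extremes [ 57.1 -85. ] [ 49.  -97.5]
[ 2.9 -2.7]
[-45.3   2.6]
[  6.9 -44.3]
[-43.8 -41.8]
[  3.6 -92.2]
[-43.8 -93.7]
lip [113.1 -94.7] [113.2 130.6] [100.4 129.4] [-103.5 -120.6]
```

{"name": "servo_tool", "arguments": {
  "plan": [
    [0,0.1,0,0],
    [0,0.1,1.2,0],
    [0,0.1,2.4,0],
    [0,0.1,3.6,0],
    [0,0.1,4.8,0],
    [0,0.1,6,0],
    [0,0.1,7.2,0],
    [0,0.1,8.4,0],
    [0,0.1,9.6,0],
    [0,0.1,9.6,0]
  ]
}}

```text
t: 21.75
tcp_pos: [521.4, -113.5, 143.3]
eef_rot: [-0.058, 0.058, -0.705, 0.705]
wrist_force: [-0.2, 0.2, -2.9]
grip_width: 21.0
```

```bash
python3 - <<'E'
from h import *
go(w(-3,-70,143.5),99.57)
s,c=shot('wrist','w15.png')
E
```

```text
shift cm [-0.   -0.02  4.25] turn -0.002 jaw now -80.5 alt turn 3.14 tilt [-0. -1.  0.] |d| 42.5
tcp [ 521.4 -113.5  143.3] j1,j6 [-0.21  2.76] w 21.0 F [-0.2  0.2 -2.9] t 21.75
```

View pics/w15.png

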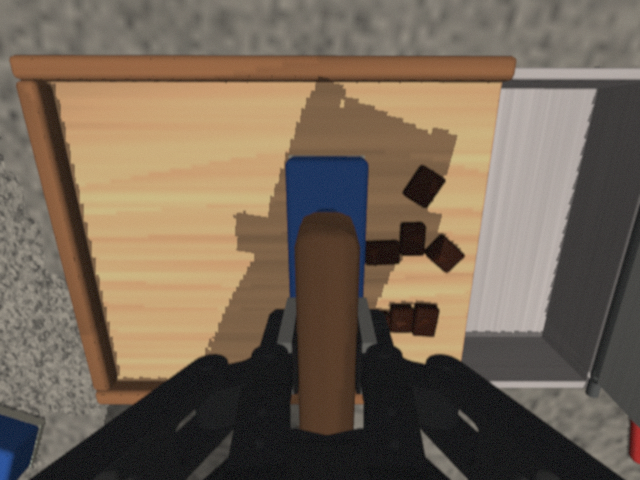

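{"name": "servo_tool", "arguments": {
  "plan": [
    [-0.2,0,1.2,0],
    [-0.2,0,2.4,0],
    [-0.2,0,3.6,0],
    [-0.2,0,4.8,0],
    [-0.2,0,6,0],
    [-0.2,0,7.2,0],
    [-0.2,0,8.4,0],
    [-0.2,0,9.6,0],
    [-0.2,0,10.8,0],
    [-0.2,0,10.8,0]
  ]
}}

```text
t: 23.05
tcp_pos: [541.3, -219.7, 143.3]
eef_rot: [-0.059, 0.058, -0.705, 0.705]
wrist_force: [-0.8, 0.8, -3.6]
grip_width: 21.0
```

```bash
python3 - <<'E'
from h import *
go(w(-3,-150,143.5),99.57)
s,c=shot('wrist','w16.png')
E
```

```text
shift cm [ 0.19 -0.02  1.45] turn -0.002 jaw now -80.5 alt turn 3.14 tilt [-0. -1.  0.] |d| 14.6
tcp [ 541.3 -219.7  143.3] j1,j6 [-0.39  2.59] w 21.0 F [-0.8  0.8 -3.6] t 23.05
```

View pics/w16.png

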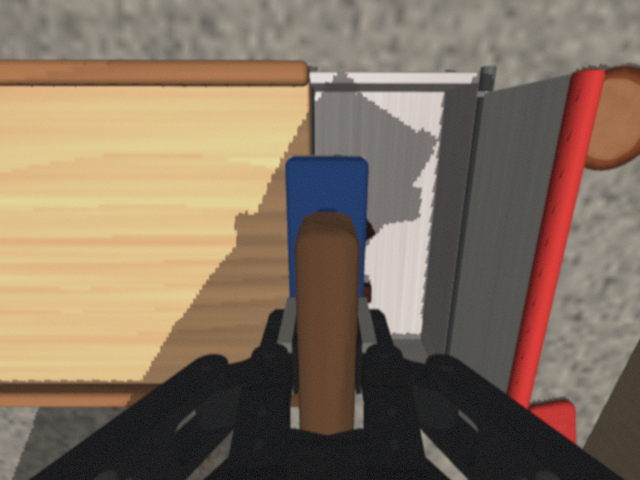

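{"name": "servo_tool", "arguments": {
  "plan": [
    [0,0,0.8,0],
    [0,0,1.4,0],
    [0,-2,1.4,0],
    [0,-5,0,0],
    [0,-8,-3,0],
    [0,-9,-8,0],
    [0,-9,-13,0],
    [0,-9,-18,0],
    [0,-9,-20,0],
    [0,-9,-20,0]
  ]
}}

```text
t: 24.35
tcp_pos: [507.7, -20.1, 233.7]
eef_rot: [-0.06, 0.06, -0.705, 0.705]
wrist_force: [0.2, -0.4, -3.4]
grip_width: 21.6
```

```bash
python3 - <<'E'
from h import *
go([448.5,308.2,200],4.2)
s,c=shot('wrist','w17.png')
E
```

```text
shift cm [  0.29   3.36 -33.35] turn -1.474 jaw now -80.3 alt turn 1.667 tilt [-0. -1.  0.] |d| 335.2
tcp [507.7 -20.1 233.7] j1,j6 [-0.04  2.93] w 21.6 F [ 0.2 -0.4 -3.4] t 24.35
```

View pics/w17.png

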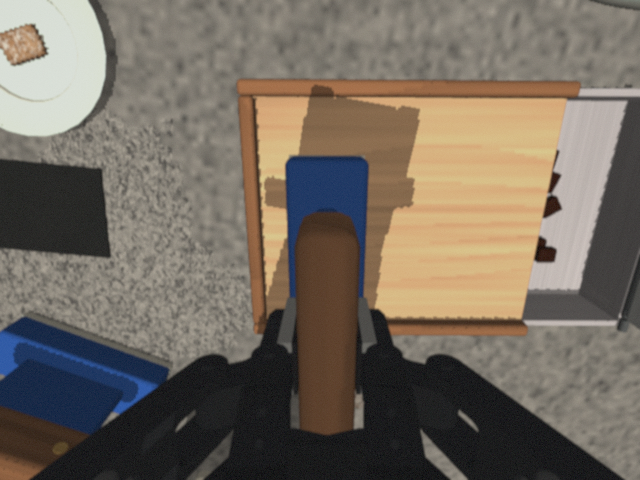

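{"name": "servo_tool", "arguments": {
  "plan": [
    [0,0,-3,-0.15],
    [0,0,-7,-0.3],
    [0,0.5,-11.5,-0.46],
    [0.1,1,-16,-0.64],
    [0.2,1.5,-20.5,-0.82],
    [0.2,2,-25,-1],
    [0.3,2.5,-29,-1.18],
    [0.3,3,-32,-1.36],
    [0.3,3.3,-33.3,-1.474],
    [0.3,3.3,-33.3,-1.474]
  ]
}}

```text
t: 25.65
tcp_pos: [450.2, 306.3, 199.7]
eef_rot: [-0.517, 0.517, -0.482, 0.483]
wrist_force: [0.9, 0.1, -4.2]
grip_width: 21.3
```

{"name": "servo_tool", "arguments": {
  "plan": [
    [0,0,0,0],
    [0,0,0,0]
  ]
}}

```text
t: 25.9
tcp_pos: [450.3, 305.4, 200.5]
eef_rot: [0.517, -0.516, 0.483, -0.483]
wrist_force: [0.4, -0.0, -2.2]
grip_width: 21.4
```

```bash
python3 - <<'E'
from h import *
go([448.5,308.2,80],4.2)
s,c=shot('wrist','w18.png')
s,c=shot('top','t18.png')
a=cv2.imread('pics/t18.png')[170:300,300:480]; cv2.imwrite('pics/t18a.png',cv2.resize(a,None,fx=4.4,fy=4.4,interpolation=cv2.INTER_CUBIC))
E
```

```text
shift cm [-0.3  12.05 -0.16] turn -0.006 jaw now 3.9 alt turn 3.136 tilt [ 0. -1.  0.] |d| 120.6
tcp [450.3 305.4 200.5] j1,j6 [0.6 2.1] w 21.4 F [ 0.4 -0.  -2.2] t 25.9
```

View pics/w18.png

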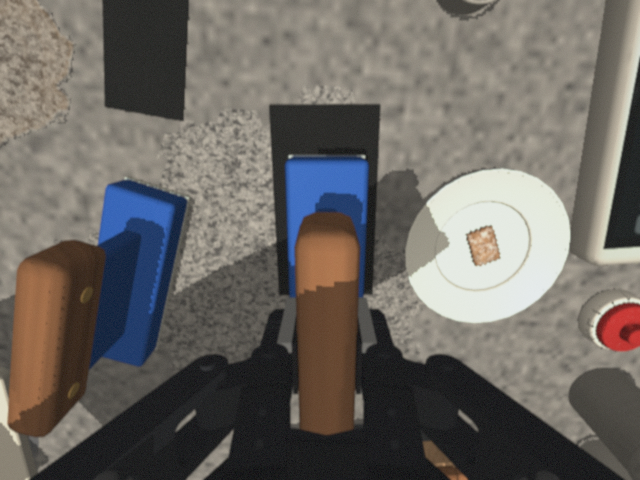

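View pics/t18a.png

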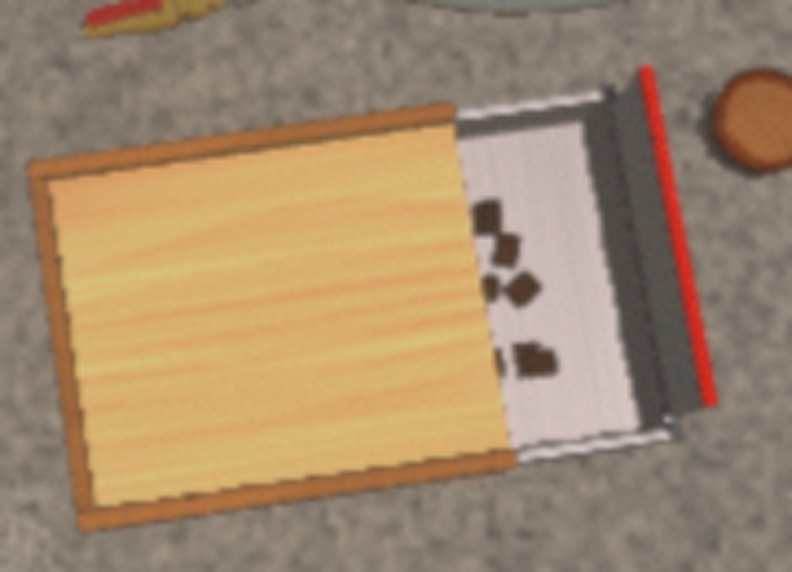

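```bash
python3 - <<'E'
from h import *
s=manip.observe();c=manip.camera('wrist')
Q=np.array([ray(s,c,q,3)[:2] for q in [(270,105),(380,104),(374,293),(281,294)]]);print(Q.round(1),Q.mean(0))
F=np.array([ray(s,c,q,200.5-73+29)[:2] for q in [(287,156),(368,156)]]);print(F.round(1),F.mean(0))
c=manip.camera('top'); im=c['pixels']
m=(im.max(2)<55).astype(np.uint8); m[:,:180]=0;m[:,256:]=0;m[:246]=0;m[290:]=0
cs,_=cv2.findContours(m,0,1);k=max(cs,key=cv2.contourArea);r=cv2.minAreaRect(k);print(r)
B=np.array([ray(s,c,q,3)[:2] for q in cv2.boxPoints(r)]);print(B.round(1),B.mean(0))
go([448.5,308.5,77],4.2)
E
```

```text
[[393.9 398. ]
 [492.3 405.5]
 [507.8 218. ]
 [408.7 210. ]] [450.68117873 307.86782788]
[[426.3 369. ]
 [468.1 371.9]] [447.21003766 370.45709802]
((234.5, 268.0), (32.0, 33.0), 90.0)
[[490.9 311.2]
 [492.7 219.4]
 [404.1 215.4]
 [402.4 306.2]] [447.52685231 263.0351038 ]
shift cm [-0.26 12.35 -0.13] turn -0.004 jaw now 3.9 alt turn 3.137 tilt [-0. -1.  0.] |d| 123.6
tcp [449.9 306.  200.5] j1,j6 [0.6 2.1] w 21.5 F [-0.3  0.7 -3.2] t 26.1
```

{"name": "servo_tool", "arguments": {
  "plan": [
    [-0.2,3,-0.1,0],
    [-0.2,7,-0.1,0],
    [-0.2,10,-0.1,0],
    [-0.2,11.5,-0.1,0],
    [-0.2,12.2,-0.1,0],
    [-0.2,12.35,-0.1,0],
    [-0.2,12.35,-0.1,0],
    [-0.2,12.35,-0.1,0]
  ]
}}

```text
t: 27.1
tcp_pos: [449.2, 308.8, 77.8]
eef_rot: [0.518, -0.517, 0.482, -0.482]
wrist_force: [0.1, 0.7, -2.4]
grip_width: 21.2
```

{"name": "servo_tool", "arguments": {
  "plan": [
    [0,0.05,0,0],
    [0,0.1,0,0],
    [0,0.1,0,0]
  ]
}}

```text
t: 27.48
tcp_pos: [448.7, 308.4, 76.0]
eef_rot: [0.517, -0.517, 0.482, -0.482]
wrist_force: [0.6, 0.5, -1.5]
grip_width: 21.1
```

```bash
python3 - <<'E'
from h import *
go([448.6,308.2,76],4.2)
E
```

```text
shift cm [ 0.02 -0.   -0.01] turn -0.003 jaw now 4.0 alt turn 3.138 tilt [-0. -1.  0.] |d| 0.2
tcp [448.7 308.4  76. ] j1,j6 [0.6 2.1] w 21.1 F [ 0.6  0.5 -1.5] t 27.48
```

{"name": "servo_tool", "arguments": {
  "plan": [
    [0,0.05,0,0],
    [0,0.05,0,0]
  ]
}}

```text
t: 27.72
tcp_pos: [448.6, 308.4, 75.9]
eef_rot: [0.517, -0.517, 0.482, -0.482]
wrist_force: [-1.9, -2.1, 3.4]
grip_width: 21.5
```

{"name": "servo_tool", "arguments": {
  "plan": [
    [0,0,0,0],
    [0,0,0,0],
    [0,0,0,0],
    [0,0,0,0],
    [0,0,0,0]
  ],
  "hand": 0.4
}}

```text
t: 28.35
tcp_pos: [448.6, 308.3, 75.3]
eef_rot: [-0.517, 0.517, -0.482, 0.482]
wrist_force: [-0.2, 0.6, -0.3]
grip_width: 59.8
```

{"name": "servo_tool", "arguments": {
  "plan": [
    [0,-1,0,0],
    [0,-3,0,0],
    [0,-6,0,0],
    [0,-10,0,0],
    [0,-14,0,0],
    [0,-16,0,0],
    [0,-16,0,0]
  ]
}}

```text
t: 29.22
tcp_pos: [449.6, 309.1, 237.9]
eef_rot: [0.519, -0.515, 0.482, -0.483]
wrist_force: [0.4, 0.4, -0.2]
grip_width: 59.4
```

```bash
python3 - <<'E'
from h import *
s,c=shot('wrist','w19.png')
go(w(0,-140,230),9.6)
E
```

```text
shift cm [53.78  0.57  5.67] turn -0.098 jaw now 4.0 alt turn 3.044 tilt [-0.001 -1.     0.002] |d| 540.8
tcp [448.9 308.6 236.1] j1,j6 [0.6 2.1] w 59.8 F [-0.5  0.5  0.1] t 29.27
```

View pics/w19.png

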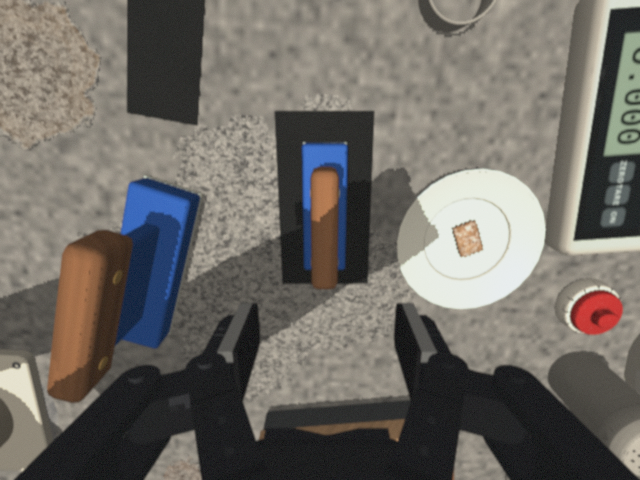

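```bash
python3 - <<'E'
from h import *
go(w(0,-262,225),9.6)
s=manip.observe(); c=manip.camera('wrist')
F=np.array([ray(s,c,q,32)[:2] for q in [(303,142),(347,142),(345,270),(304,270)]]);print(F.mean(0))
Q=np.array([ray(s,c,q,3)[:2] for q in [(276,111),(373,111),(368,283),(282,283)]]);print(Q.mean(0))
E
```

```text
shift cm [65.92  1.06  6.85] turn -0.098 jaw now 4.0 alt turn 3.044 tilt [-0.001 -1.     0.002] |d| 662.9
tcp [448.9 308.6 236.1] j1,j6 [0.6 2.1] w 59.8 F [-0.5  0.5  0.1] t 29.27
[448.3984574  306.71650488]
[448.34403621 306.44619115]
```

{"name": "servo_tool", "arguments": {
  "plan": [
    [3,0,0.4,-0.02],
    [8,0.2,0.9,-0.04],
    [14,0.5,1.5,-0.06],
    [20,0.8,2.1,-0.08],
    [26,1,2.8,-0.1],
    [32,1.1,3.4,-0.1],
    [38,1.1,4.1,-0.1],
    [44,1.1,4.7,-0.1],
    [50,1.1,5.3,-0.1],
    [54,1.1,5.7,-0.1]
  ],
  "hand": -1
}}

```text
t: 30.58
tcp_pos: [542.3, -228.8, 222.1]
eef_rot: [-0.54, 0.541, -0.457, 0.455]
wrist_force: [0.2, 1.0, -0.2]
grip_width: -0.1
```

```bash
python3 - <<'E'
from h import *
go(w(0,-262,220),9.6)
E
```

```text
shift cm [11.73  0.2   0.15] turn 0.0 jaw now 9.6 alt turn -3.141 tilt [-0.002 -1.    -0.003] |d| 117.4
tcp [ 542.3 -228.8  222.1] j1,j6 [-0.4  1. ] w -0.1 F [ 0.2  1.  -0.2] t 30.57
```

{"name": "servo_tool", "arguments": {
  "plan": [
    [4,0,0,0],
    [8,0,0.1,0],
    [11,0,0.1,0],
    [11.7,0,0.1,0],
    [11.7,0,0.1,0],
    [11.7,0,0.1,0]
  ]
}}

```text
t: 31.32
tcp_pos: [563.8, -340.2, 224.0]
eef_rot: [0.541, -0.541, 0.456, -0.455]
wrist_force: [0.4, 0.1, 0.2]
grip_width: -0.0
```

```bash
python3 - <<'E'
from h import *
go(w(0,-258,145),9.6)
s,c=shot('wrist','w20.png')
s=manip.observe()
Rm=np.array([[np.cos(TH),np.sin(TH)],[-np.sin(TH),np.cos(TH)]]); print(Rm@(s['tcp_pos'][:2]-ST))
E
```

```text
shift cm [ 0.    7.9  -0.11] turn 0.004 jaw now 9.8 alt turn -3.138 tilt [-0.001 -1.    -0.001] |d| 79.0
tcp [ 563.8 -340.2  224. ] j1,j6 [-0.54  0.86] w -0.0 F [0.4 0.1 0.2] t 31.32
[   1.27819604 -258.06760405]
```

View pics/w20.png

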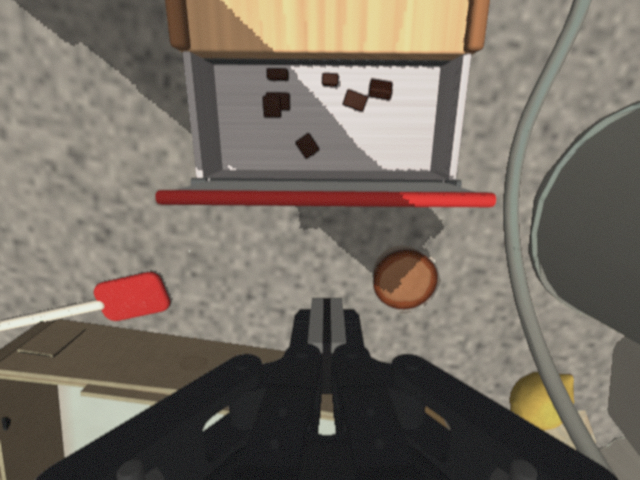

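{"name": "servo_tool", "arguments": {
  "plan": [
    [0,3,0,0],
    [0,6,0,0],
    [0,7.7,0,0],
    [0,7.9,0,0],
    [0,7.9,0,0],
    [0,7.9,0,0]
  ]
}}

```text
t: 32.12
tcp_pos: [564.7, -341.7, 146.9]
eef_rot: [0.541, -0.541, 0.455, -0.457]
wrist_force: [0.9, -0.1, 0.7]
grip_width: 0.0
```

```bash
python3 - <<'E'
from h import *
s=manip.observe(); go(w(0,-258,145),9.6)
Rm=np.array([[np.cos(TH),np.sin(TH)],[-np.sin(TH),np.cos(TH)]]); y0=(Rm@(s['tcp_pos'][:2]-ST))[1]; z0=s['tcp_pos'][2]; print(y0,z0)
for th in np.arange(1.5,-.01,-.1):
    y=-222+75*np.cos(th)-2*np.sin(th)-11; z=74+75*np.sin(th)+2*np.cos(th)
    print(round(th,2),round(-(y-y0)/10,2),round((z0-z)/10,2))
E
```

```text
shift cm [-0.17  0.18 -0.18] turn 0.003 jaw now 9.8 alt turn -3.139 tilt [ 0.002 -1.     0.002] |d| 3.1
tcp [ 564.7 -341.7  146.9] j1,j6 [-0.54  0.86] w 0.0 F [ 0.9 -0.1  0.7] t 32.12
-259.6664853348021 146.85369521393906
1.5 -3.0 -0.21
1.4 -3.74 -0.14
1.3 -4.48 0.01
1.2 -5.2 0.22
1.1 -5.89 0.51
1.0 -6.55 0.87
0.9 -7.17 1.29
0.8 -7.75 1.77
0.7 -8.27 2.3
0.6 -8.74 2.89
0.5 -9.15 3.51
0.4 -9.5 4.18
0.3 -9.77 4.88
0.2 -9.98 5.6
0.1 -10.11 6.34
-0.0 -10.17 7.09
```

{"name": "servo_tool", "arguments": {
  "plan": [
    [-1.4,0,0,0],
    [-2.8,-0.1,0,0],
    [-3.7,-0.1,0,0],
    [-4.5,0,0,0],
    [-5.2,0.2,0,0],
    [-5.9,0.5,0,0],
    [-6.6,0.9,0,0],
    [-7.2,1.3,0,0],
    [-7.7,1.8,0,0],
    [-7.7,1.8,0,0]
  ]
}}

```text
t: 33.38
tcp_pos: [550.4, -264.7, 126.4]
eef_rot: [-0.541, 0.541, -0.456, 0.455]
wrist_force: [-0.0, -0.3, 0.2]
grip_width: 0.0
```

```bash
python3 - <<'E'
from h import *
s,c=shot('wrist','w21.png')
s=manip.observe(); go(w(0,-258,145),9.6)
Rm=np.array([[np.cos(TH),np.sin(TH)],[-np.sin(TH),np.cos(TH)]]); y0=(Rm@(s['tcp_pos'][:2]-ST))[1]; z0=s['tcp_pos'][2]; print(y0,z0)
for th in np.arange(.8,-.01,-.1):
    y=-222+75*np.cos(th)-2*np.sin(th)-11; z=74+75*np.sin(th)+2*np.cos(th)
    print(round(th,2),round(-(y-y0)/10,2),round((z0-z)/10,2))
E
```

```text
shift cm [ 7.63 -1.85 -0.07] turn 0.003 jaw now 9.8 alt turn -3.139 tilt [-0.001 -1.    -0.001] |d| 78.5
tcp [ 550.4 -265.   126.6] j1,j6 [-0.45  0.95] w -0.2 F [ 0.6 -0.4  0.3] t 33.42
-181.68075770449633 126.6235909317464
0.8 0.05 -0.26
0.7 -0.48 0.28
0.6 -0.95 0.86
0.5 -1.35 1.49
0.4 -1.7 2.16
0.3 -1.97 2.85
0.2 -2.18 3.58
0.1 -2.31 4.31
0.0 -2.37 5.06
```

View pics/w21.png

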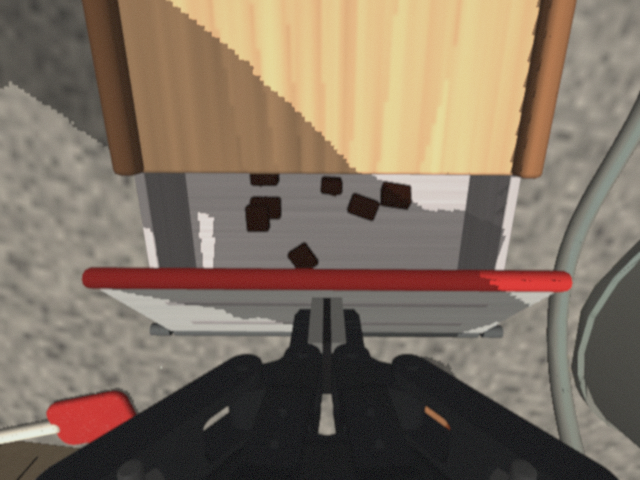

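Cover is following (bead now at row 278, leaning in). Continue down.

{"name": "servo_tool", "arguments": {
  "plan": [
    [-0.5,0.3,0,0],
    [-0.9,0.9,0,0],
    [-1.3,1.5,0,0],
    [-1.7,2.2,0,0],
    [-2,2.9,0,0],
    [-2.2,3.6,0,0],
    [-2.3,4.3,0,0],
    [-2.3,4.7,0,0],
    [-2.3,4.9,0,0],
    [-2.3,4.9,0,0]
  ]
}}

```text
t: 34.67
tcp_pos: [546.7, -243.1, 77.9]
eef_rot: [-0.54, 0.541, -0.456, 0.456]
wrist_force: [0.5, -0.4, -0.4]
grip_width: -0.4
```

```bash
python3 - <<'E'
from h import *
s,c=shot('wrist','w22.png')
go(w(0,-160,76),9.6)
E
```

```text
shift cm [ 0.04  0.21 -0.05] turn 0.002 jaw now 9.7 alt turn -3.139 tilt [ 0.    -1.    -0.001] |d| 2.2
tcp [ 546.8 -243.2   78.1] j1,j6 [-0.42  0.98] w -0.0 F [-0.5 -0.6 -0.2] t 34.73
```

View pics/w22.png

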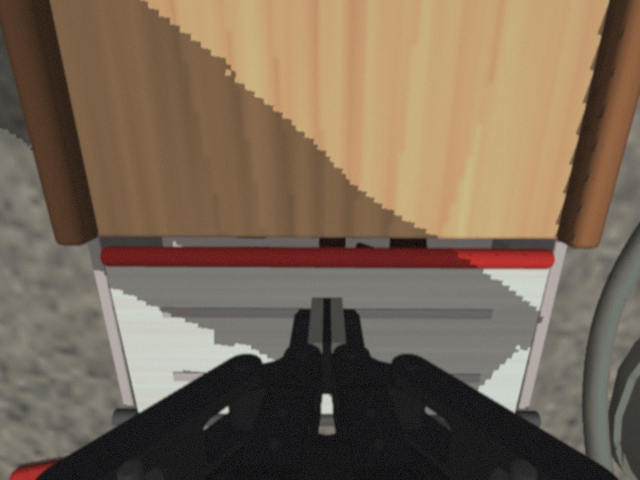

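{"name": "servo_tool", "arguments": {
  "plan": [
    [0,0.1,0,0],
    [0,0.2,0,0],
    [0,0.2,0,0]
  ]
}}

```text
t: 35.1
tcp_pos: [547.0, -243.2, 76.4]
eef_rot: [-0.541, 0.541, -0.456, 0.456]
wrist_force: [0.8, -0.1, 1.0]
grip_width: -0.1
```

{"name": "servo_tool", "arguments": {
  "plan": [
    [0,0.1,0,0],
    [0,0.1,0,0]
  ]
}}

```text
t: 35.35
tcp_pos: [547.1, -243.2, 76.1]
eef_rot: [-0.541, 0.541, -0.456, 0.456]
wrist_force: [-2.3, -0.3, 6.2]
grip_width: 0.2
```

{"name": "servo_tool", "arguments": {
  "plan": [
    [0,0.1,0,0],
    [0,0.1,0,0],
    [0,0.1,0,0]
  ]
}}

```text
t: 35.72
tcp_pos: [547.1, -243.2, 76.0]
eef_rot: [-0.541, 0.541, -0.455, 0.456]
wrist_force: [-3.5, 0.9, 9.9]
grip_width: -0.5
```

{"name": "servo_tool", "arguments": {
  "plan": [
    [0,-2,0,0],
    [0,-6,0,0],
    [0,-12,0,0],
    [-3,-16,0,0],
    [-9,-18,0,0],
    [-15,-18,0,0],
    [-20,-18,0,0],
    [-25,-18,0,0],
    [-25,-18,0,0]
  ]
}}

```text
t: 36.85
tcp_pos: [504.1, 6.5, 254.3]
eef_rot: [0.542, -0.542, 0.454, -0.454]
wrist_force: [-0.9, -0.5, -1.0]
grip_width: -0.0
```

```bash
python3 - <<'E'
from h import *
go(w(0,-160,76),9.6)
for n in ['wrist','top','scene']: s,c=shot(n,n+'23.png')
E
```

```text
shift cm [25.39 17.82 -0.21] turn 0.008 jaw now 10.1 alt turn -3.133 tilt [-0.001 -1.     0.   ] |d| 310.2
tcp [504.1   6.5 254.3] j1,j6 [0.01 1.41] w -0.0 F [-0.9 -0.5 -1. ] t 36.85
```

View pics/wrist23.png

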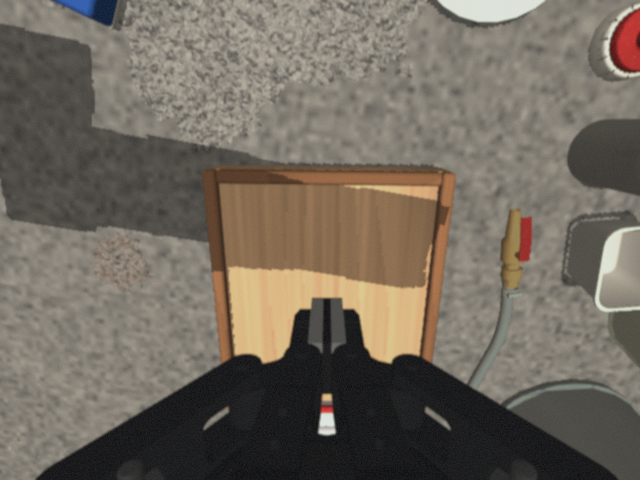

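View pics/top23.png

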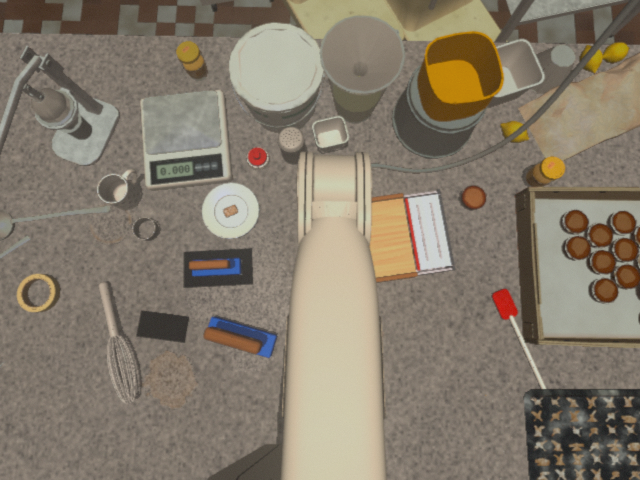

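View pics/scene23.png

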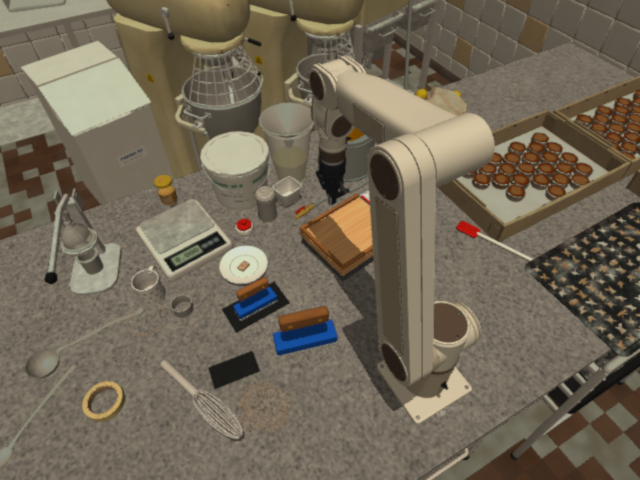

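{"name": "servo_tool", "arguments": {
  "plan": [
    [0,-1,0,0],
    [0,-1,0,0],
    [0,-1,0,0],
    [0,-1,0,0]
  ]
}}

```text
t: 37.5
tcp_pos: [504.7, 3.1, 264.1]
eef_rot: [-0.54, 0.541, -0.456, 0.456]
wrist_force: [0.1, 0.8, -0.3]
grip_width: 0.3
```

```bash
python3 -c "
from station import manip
print(manip.job_done())"
```

```text
the job is handed in; nothing more can be done
None
```

The job is handed in at about 38 s of the 210 s allowed.

**What I did, in order:**
1. Laid the single biscuit flat in the middle of the plate.
2. Folded the cover upright.
3. Scraped all 7 chips into the tray in one pass with the smaller scraper.
4. Stood the scraper back on the larger mat.
5. Folded the cover shut.

**What the last checks showed:**
- **Chips:** I counted 7 in the tray just before shutting the cover. No chip shows on the board; in the final pictures the arm covers part of it, but it was fully clear in the view before shutting.
- **Scraper:** it stands within about 1 mm of the mat's centre and is aligned with the mat.
- **Biscuit:** it lies flat on the plate.
- **Cover:** it met its stop at about 10 N and stayed level after I let go.
- **Timer, shaker and cup:** I never went near them.

**One disagreement:** the two cameras read the upright cover a little differently. The top camera gave about 1.51 rad and the wrist camera about 1.55, so I took it as 1.53 ± 0.03 and left it there. No check failed.

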